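# Clear the bottles, fetch the brass nut behind them, put the bottles back

### The job

The short brass nut on the black mat is hemmed in by three tall things: first move the red bottle, the yellow spray can and the blue sleeve aside, until all three stand upright together in the aluminium side tray. Then fetch the nut and seat it flat inside the round green nest, and put each tall thing back upright in the middle of the pad of its own colour. Do not knock any of them over and leave the amber jar alone.

Things in the scene. Friction and masses are not known exactly. Their poses are not given: they have to be found in the camera images.
- red_bottle: small red oil bottle with a white band and black cap, round, upright: 44 mm across from the bottom up to 98 mm, then a shoulder narrowing to a 25 mm cap, 126 mm tall in all; about 0.18 kg. Origin at the centre of its underside, z up. Stands on the red pad.
- yellow_can: small yellow spray can with a black band near the bottom and yellow cap, round, upright: 44 mm across from the bottom up to 104 mm, then a 36 mm cap, 130 mm tall in all; about 0.14 kg. Origin at the centre of its underside, z up. Stands on the yellow pad.
- blue_sleeve: blue metal sleeve with steel rings near its bottom, a plain solid cylinder 44 mm across and 122 mm tall, upright; about 0.24 kg. Origin at the centre of its underside, z up. Stands on the blue pad.
- nut: short round brass nut, 38 mm across, 42 mm tall, dark dot on top, about 0.16 kg, standing on the black mat (2 mm thick). Origin at the centre of its underside, z up. The tall things stand 54 mm from it (centres), in any order: one on its robot side, one either side, neighbours 76 mm apart; a gripper has no room until they are gone. A strip 14 mm high runs 50 mm behind it.
- pad_red: red rubber disc, fixed, 62 mm across, 3 mm thick, lying on the black mat; origin at the centre of its underside (2 mm above the bench). The red thing stands on it at the start and belongs on it at the end; a ring of the pad shows around it.
- pad_yellow: yellow rubber disc, fixed, 62 mm across, 3 mm thick, lying on the black mat; origin at the centre of its underside (2 mm above the bench). The yellow thing stands on it at the start and belongs on it at the end; a ring of the pad shows around it.
- pad_blue: blue rubber disc, fixed, 62 mm across, 3 mm thick, lying on the black mat; origin at the centre of its underside (2 mm above the bench). The blue thing stands on it at the start and belongs on it at the end; a ring of the pad shows around it.
- tray: shallow open aluminium tray, fixed, the side area, to the left or right of the mat: 280 mm along its x, 140 mm along its y, walls 4 mm thick, rim 16 mm above the bench, inner floor about 4 mm above the bench. Origin at the centre of its underside. Empty at the start; three tall things fit in a row along its x, 80 mm apart.
- nest: round green cup on a dark square steel plate (110 mm, 3 mm thick, four screw heads), fixed, on the other side of the mat from the tray: inside 58 mm across, outside 68 mm, rim 9 mm above the bench, floor 4 mm above the bench. Origin at the centre of its underside. The nut goes in standing upright.
- jar: amber glass jar with a white lid, 48 mm across, 60 mm tall, loose, a bystander beyond the work on the left. Origin at the centre of its underside. A flat wrench and a dial gauge stand lie farther beyond; neither is in the way.
Mind the look-alikes: they are no part of the job. Several things have the shape of the blue_sleeve; the one meant has the colours described above.

How it is judged:
By the outcome, as a careful person would: the job done as asked, in the order asked, and still so for the second after the job is handed in, with the robot touching nothing.
It also fails if it takes over 141 s, if anything falls off the work surface, if the arm or the gripper's body presses on something with over 40 N, if the wrist force passes 120 N, or if a joint passes its speed limit or range.

### The arm

A 6-joint arm with a two-finger parallel gripper is mounted at the origin on the work surface. World frame = base frame: x ahead of the robot, y to its left, z up, the work surface at z = 0. Lengths are in m, angles in rad, forces in N, time in s.
With the tool pointing down it reaches from about 0.3 to 1 m from the base axis. Payload 5.1 kg.
Tool frame: the origin (TCP) lies midway between the tips of the shut fingers; the grasp point (between the pads) lies 19 mm behind it; x points along the fingers, y is the direction in which the jaws open and shut, and the axes are right-handed (so a half turn about x gives the same grasp; the last joint's range is limited). The gripper opens to 95 mm and grips with 3 to 60 N. Pads are 20 mm wide; open, the fingers measure 119 mm over their backs; the gripper's body (75 mm by 180 mm) begins 59 mm behind the grasp point.
Start: joints at [-1.324, 0.124, 1.65, -0, 1.367, -0.083], TCP at [0.21, -0.615, 0.215] pointing down, gripper open.
Joint ranges: [-2.61, 2.61], [-1.02, 2.33], [0.03, 2.71], [-1.35, 4.49], [0.32, 2.68], [-2.91, 2.91]. Speed limits (rad/s): [2.57, 2.57, 3.14, 3.14, 3.14, 3.14].

### API

Orientations are given as a unit quaternion [x, y, z, w].
In Python, from plant import sensors, snapshot, camera_info, close_job gives the robot as it stands.
- The arm moves only by the tool step_arm, never from a script. Its argument "motion" is a list of rows, each an object of numbers: "rx", "ry", "rz": the turn, a rotation vector about the world's x, y, z in rad; "dx", "dy", "dz": the shift along the world's x, y, z in cm; "hand": the opening, from 0 (shut) to 1 (fully open). In form: [{"rx": .., "ry": .., "rz": .., "dx": .., "dy": .., "dz": .., "hand": ..}, ...]. A call has exactly 10 rows; each row is the pose to reach, as a shift and turn from the pose commanded when the call began; what a row does not reach only later rows make up. A row lasts 1/10 s, in which the tool goes at most 50 mm and 8.59 degrees, less where a joint would pass 70% of its speed; a pose out of reach is approached as far as the arm can. A call with a gripper value outside its range is refused whole. The fingers move at their own pace and stop on an object; "squeeze" is the grip in N (left out, the last holds). Time passes only in rows, so rows that repeat a pose let the fingers close, or fill a call up. It gives the time, the measured TCP pose, the force and the opening at its end, in the units of the state.
- sensors.observe(): the state, without advancing time (a new reading comes with each control period).
- snapshot(name): name is "side" or "top" or "wrist"; returns the picture (480x640x3 uint8, blue, green, red); there is no depth.
- camera_info(name): a dict with "fx", "fy", "cx", "cy" (pixels), "R" (3x3) and "t" (3): a world point X has camera coordinates R X + t; the wrist camera has in their place "T_tool_cam" (4x4, takes a point from camera to tool coordinates, whose origin is the TCP and whose axes are the tool frame's). Camera axes: x right, y down, z forward; pixel columns grow to the right and rows downward; lengths in m; the calibration is good to about 2 mm. A picture is of the moment at which its call begins: read the wrist's pose just before it. camera_info takes no time and is no camera call.
- close_job(): hands the job in, once; it reports no verdict.
The state is a dict: "time": time; "joint_pos": joint angles; "qd": joint speeds; "joint_efforts": joint torques, N m; "tool_pos": TCP position; "tcp_rot": TCP orientation; "ft_force": force on the tool from outside, world axes, zero at the start; "ft_torque": the same for the moment, N m; "opening": finger opening in m.
Only numpy, scipy, OpenCV 4.12 (cv2) and the standard library are available. Lean on these libraries where they do the work, as an engineer would, in place of code of your own. Each camera call takes 0.05 s, during which the arm holds its last target.

## Working session

There is one attempt and no reset: what is moved stays moved. The work goes in short steps, Python scripts to look and compute and a tool call to move; the robot and the scene stay as the last step left them, time stands still between calls to the robot, and variables do not carry over. Pictures are saved under pics/ and viewed, and the job is handed in when it is done.

Besides the shell and the picture viewer there is one more tool, called after "Emit:" as name(argument=value, ...), one argument or row to a line, values as JSON. step_arm: Moves the arm, as the interface text tells. Its arguments: {"type":"object","properties":{"motion":{"type":"array","items":{"type":"object","properties":{"rx":{"type":"number"},"ry":{"type":"number"},"rz":{"type":"number"},"dx":{"type":"number"},"dy":{"type":"number"},"dz":{"type":"number"},"hand":{"type":"number"}}}},"squeeze":{"type":"number"}},"required":["motion"]}

```bash
mkdir -p pics; ls
python3 - <<'E'
from plant import sensors,snapshot,camera_info
import cv2
print(sensors.observe())
for n in("side","top","wrist"):
    print(n,camera_info(n)); cv2.imwrite(f"pics/{n}0.png",snapshot(n))
E
```

```text
pics
{'time': 0.0, 'joint_pos': array([-1.32360008e+00,  1.24510541e-01,  1.65166740e+00, -8.84767628e-06,
        1.36750180e+00, -8.25785273e-02]), 'qd': array([ 2.32942409e-03,  1.51339710e-05,  4.41341121e-04, -2.01283176e-04,
       -1.22947633e-03,  5.26213244e-04]), 'joint_efforts': array([ 2.29710444e-03, -4.17607212e+01, -3.59923303e+01,  7.76431407e-02,
        4.91420995e-02, -1.66269920e-04]), 'tool_pos': array([ 0.2103148 , -0.61435471,  0.21338744]), 'tcp_rot': array([-0.69745198, -0.1168011 ,  0.69757942, -0.1153308 ]), 'ft_force': array([ 0.34349222, -0.58816904, -0.04753935]), 'ft_torque': array([ 0.03323187, -0.03067788,  0.00540776]), 'opening': 0.09479698201806824}
side {'fx': 530.9290273030623, 'fy': 530.9290273030623, 'cx': 331.8347317960941, 'cy': 242.99144203275148, 'R': array([[-0.8090831 , -0.58757912, -0.01163222],
       [-0.403756  ,  0.57012744, -0.71549689],
       [ 0.42704288, -0.57419986, -0.69851908]]), 't': array([0.53282995, 0.29532795, 0.76392999])}
top {'fx': 450.954021795827, 'fy': 450.954021795827, 'cx': 309.26315408156904, 'cy': 245.74245391117427, 'R': array([[ 0.01509496, -0.99970864, -0.01883541],
       [-0.99689547, -0.01359128, -0.07755445],
       [ 0.07727585,  0.01994761, -0.99681018]]), 't': array([0.01385322, 0.63319929, 0.81479892])}
wrist {'fx': 420.8989324588413, 'fy': 420.8989324588413, 'cx': 312.08947842846726, 'cy': 238.59596113795604, 'T_tool_cam': array([[-3.08767617e-04, -2.92537215e-01,  9.56254089e-01,
        -1.70545792e-01],
       [ 9.99999698e-01, -7.72591763e-04,  8.65415187e-05,
        -6.26300701e-04],
       [ 7.13477417e-04,  9.56253827e-01,  2.92537365e-01,
        -8.28578825e-02],
       [ 0.00000000e+00,  0.00000000e+00,  0.00000000e+00,
         1.00000000e+00]])}
```

View pics/top0.png

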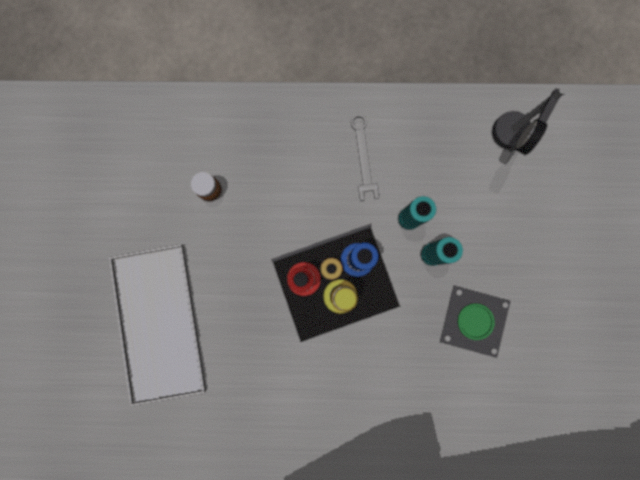

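View pics/side0.png

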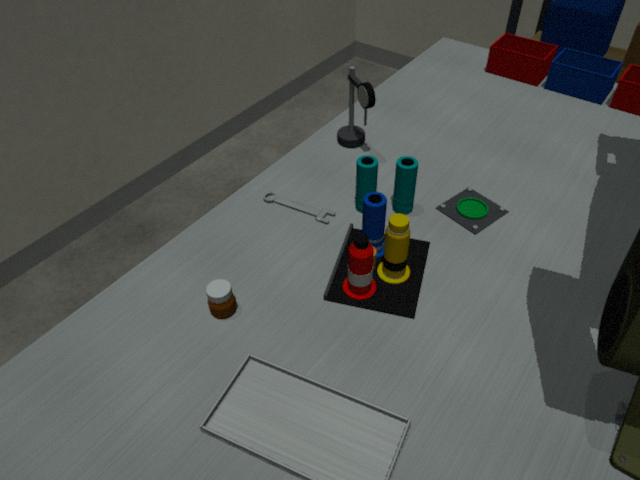

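View pics/wrist0.png

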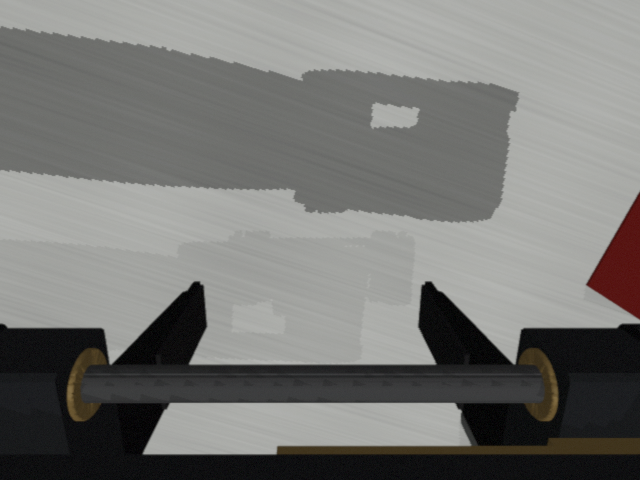

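```bash
cat > h.py <<'E'
import numpy as np,cv2
from plant import sensors,snapshot,camera_info
def ray(name,u,v,z):
    c=camera_info(name);d=np.array([(u-c['cx'])/c['fx'],(v-c['cy'])/c['fy'],1.])
    R=c['R'];C=-R.T@c['t'];w=R.T@d
    return C+w*(z-C[2])/w[2]
def proj(name,X):
    c=camera_info(name);p=c['R']@np.array(X)+c['t'];return c['fx']*p[0]/p[2]+c['cx'],c['fy']*p[1]/p[2]+c['cy']
E
python3 - <<'E'
import cv2
a=cv2.imread('pics/top0.png')[210:360,260:420];cv2.imwrite('pics/tc.png',cv2.resize(a,None,fx=5,fy=5,interpolation=cv2.INTER_NEAREST)[:600])
a=cv2.imread('pics/side0.png')[140:320,300:540];cv2.imwrite('pics/sc.png',cv2.resize(a,None,fx=3.3,fy=3.3,interpolation=cv2.INTER_NEAREST))
E
```

```text
(no output)
```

View pics/tc.png

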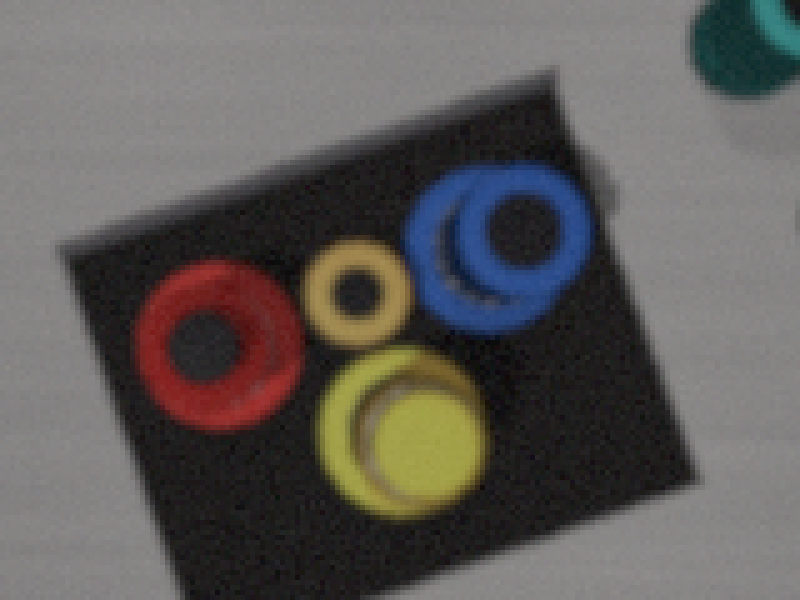

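View pics/sc.png

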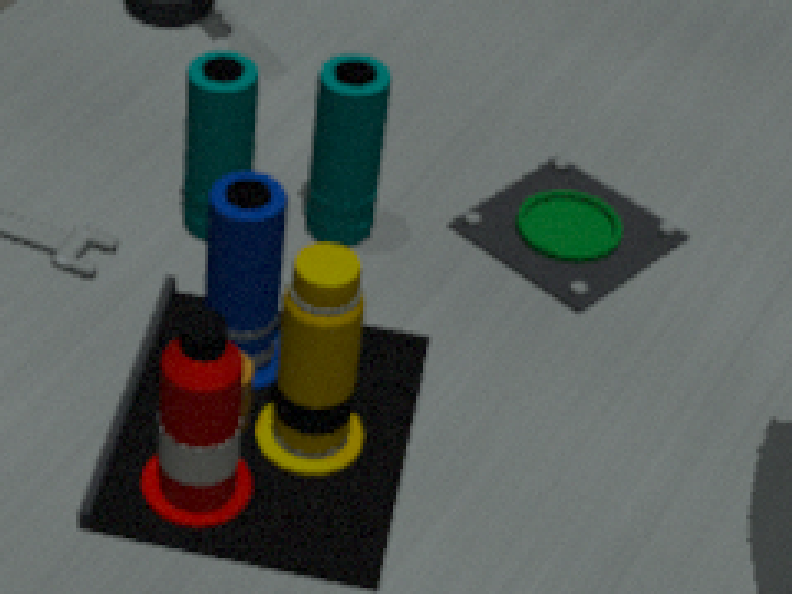

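```bash
cat > meas.py <<'E'
from h import *
a=cv2.imread('pics/top0.png')
hsv=cv2.cvtColor(a,cv2.COLOR_BGR2HSV)
C=-camera_info('top')['R'].T@camera_info('top')['t'];print('cam',C.round(3))
def fit(P):
    A=np.c_[2*P,np.ones(len(P))];s=np.linalg.lstsq(A,(P**2).sum(1),rcond=None)[0];return s[:2],np.sqrt(s[2]+s[0]**2+s[1]**2)
rng={'red':[(0,8),(170,180)],'yellow':[(22,34)],'blue':[(100,125)],'nut':[(12,23)],'green':[(50,75)]}
def mask(n,roi,smin=100):
    m=np.zeros(a.shape[:2],np.uint8)
    for lo,hi in rng[n]: m|=cv2.inRange(hsv,(lo,smin,40),(hi,255,255))
    k=np.zeros_like(m);x0,x1,y0,y1=roi;k[y0:y1,x0:x1]=255;return m&k
for n,roi,z,lean in [('red',(270,330,250,310),.005,1),('yellow',(310,370,270,330),.005,1),('blue',(330,390,230,290),.005,1),('nut',(315,345,250,282),.044,0),('green',(450,505,295,350),.009,0)]:
    m=mask(n,roi);c=max(cv2.findContours(m,cv2.RETR_EXTERNAL,cv2.CHAIN_APPROX_NONE)[0],key=cv2.contourArea)[:,0]
    P=np.array([ray('top',u,v,z)[:2] for u,v in c])
    ctr,r=fit(P)
    for _ in range(4):
        d=P-ctr
        s=np.ones(len(P),bool)
        if lean:
            out=ctr-C[:2];out/=np.linalg.norm(out); s=(d@out)<0.3*r
        ctr2,r=fit(P[s]);ctr=ctr2
    print(n,ctr.round(4),'r',round(r,4),proj('top',[*ctr,z]))
# tops
def show(n,u,v,z): print(n,(u,v),ray('top',u,v,z).round(4))
show('redcap',260+206/5,210+347/5,.131);show('yelcap',260+428/5,210+442/5,.135);show('blue top',260+525/5,210+231/5,.127)
for n,u,v in [('t',113,258),('t',183,246),('t',205,390),('t',133,403)]: show(n,u,v,.016)
E
python3 meas.py
```

```text
cam [0.568 0.006 0.862]
red [0.5717 0.0342] r 0.0331 (np.float64(303.05281875496655), np.float64(278.68629231026404))
yellow [ 0.5404 -0.0347] r 0.0316 (np.float64(339.2703286997609), np.float64(295.8656715086311))
blue [ 0.61   -0.0684] r 0.0325 (np.float64(357.409334836498), np.float64(259.2790147956278))
nut [ 0.5909 -0.0174] r 0.0199 (np.float64(330.99377929109585), np.float64(268.3491532457144))
green [ 0.4976 -0.2881] r 0.0325 (np.float64(475.56633303731826), np.float64(321.2050402697113))
redcap (301.2, 279.4) [0.57  0.033 0.131]
yelcap (345.6, 298.4) [ 0.5407 -0.0387  0.135 ]
blue top (365.0, 256.2) [ 0.6092 -0.0701  0.127 ]
t (113, 258) [0.6053 0.3943 0.016 ]
t (183, 246) [0.6299 0.2619 0.016 ]
t (205, 390) [0.3643 0.2113 0.016 ]
t (133, 403) [0.3383 0.3439 0.016 ]
```

```bash
cat >> h.py <<'E'
from scipy.spatial.transform import Rotation as Ro
def st():
    s=sensors.observe();R=Ro.from_quat(s['tcp_rot']).as_matrix()
    print('t',round(s['time'],2),'p',s['tool_pos'].round(4),'x',R[:,0].round(3),'y',R[:,1].round(3),'yaw',np.degrees(np.arctan2(R[1,1],R[0,1])).round(2),'F',s['ft_force'].round(1),'open',round(s['opening'],4),'j',s['joint_pos'].round(2));return s,R
E
python3 -c "
from h import *
st()
n=np.array([.5909,-.0174])
P=dict(r=[.5717,.0342],y=[.5404,-.0347],b=[.61,-.0684])
for k,a in zip('ryb',(90,180,-90)):
  d=np.array(P[k])-n;print(k,np.degrees(np.arctan2(d[1],d[0]))-a)
"
```

```text
t 0.15 p [ 0.2104 -0.6145  0.2137] x [-0.     0.002 -1.   ] y [ 0.324 -0.946 -0.002] yaw -71.1 F [ 0.3  0.1 -0.3] open 0.0951 j [-1.32  0.12  1.65  0.    1.37 -0.08]
r 20.409882833803977
y -341.08986010986877
b 20.531417763755172
```

Emit:
step_arm(
  motion=[
    {"dx": 2, "dy": 3.5},
    {"dx": 4, "dy": 7},
    {"dx": 6, "dy": 10.5},
    {"dx": 8, "dy": 14},
    {"dx": 10, "dy": 18},
    {"dx": 12, "dy": 22},
    {"dx": 14, "dy": 26},
    {"dx": 16, "dy": 30},
    {"dx": 18, "dy": 33},
    {"dx": 20, "dy": 36},
  ],
)

```text
invalid input
```

Emit:
step_arm(
  motion=[
    {"dx": 2, "dy": 3.5},
    {"dx": 4, "dy": 7},
    {"dx": 6, "dy": 10.5},
    {"dx": 8, "dy": 14},
    {"dx": 10, "dy": 18},
    {"dx": 12, "dy": 21},
    {"dx": 14, "dy": 24},
    {"dx": 15.5, "dy": 27},
    {"dx": 16.1, "dy": 28.9},
    {"dx": 16.1, "dy": 28.9},
  ],
)

```text
invalid input
```

```bash
python3 -c "
from h import *
st();cv2.imwrite('pics/w1.png',snapshot('wrist'))"
```

```text
t 0.15 p [ 0.2104 -0.6145  0.2137] x [-0.     0.002 -1.   ] y [ 0.324 -0.946 -0.002] yaw -71.1 F [ 0.3  0.1 -0.3] open 0.0951 j [-1.32  0.12  1.65  0.    1.37 -0.08]
```

View pics/w1.png

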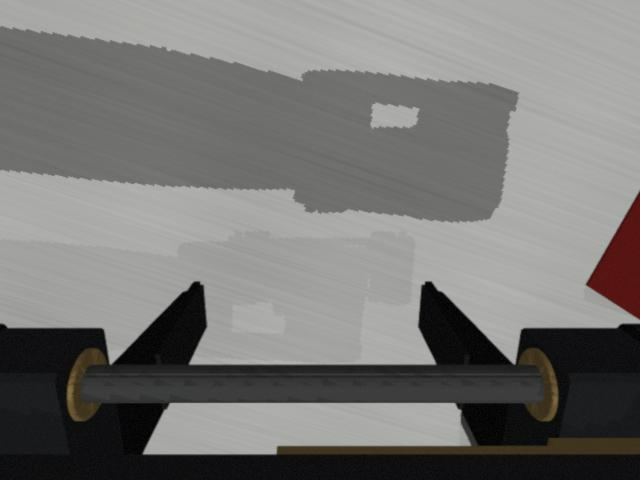

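Emit:
step_arm(
  motion=[
    {"rx": 0, "ry": 0, "rz": 0, "dx": 2, "dy": 3.5, "dz": 0, "hand": 1},
    {"rx": 0, "ry": 0, "rz": 0, "dx": 4, "dy": 7, "dz": 0, "hand": 1},
    {"rx": 0, "ry": 0, "rz": 0, "dx": 6, "dy": 10.5, "dz": 0, "hand": 1},
    {"rx": 0, "ry": 0, "rz": 0, "dx": 8, "dy": 14, "dz": 0, "hand": 1},
    {"rx": 0, "ry": 0, "rz": 0, "dx": 10, "dy": 18, "dz": 0, "hand": 1},
    {"rx": 0, "ry": 0, "rz": 0, "dx": 12, "dy": 22, "dz": 0, "hand": 1},
    {"rx": 0, "ry": 0, "rz": 0, "dx": 14, "dy": 26, "dz": 0, "hand": 1},
    {"rx": 0, "ry": 0, "rz": 0, "dx": 16, "dy": 30, "dz": 0, "hand": 1},
    {"rx": 0, "ry": 0, "rz": 0, "dx": 18, "dy": 33, "dz": 0, "hand": 1},
    {"rx": 0, "ry": 0, "rz": 0, "dx": 20, "dy": 36, "dz": 0, "hand": 1},
  ],
  squeeze=30,
)

```text
time: 1.2
tool_pos: [0.4109, -0.2533, 0.2147]
tcp_rot: [0.698, 0.116, -0.697, 0.116]
ft_force: [0.1, -0.3, -0.3]
opening: 0.0952
```

Emit:
step_arm(
  motion=[
    {"rx": 0, "ry": 0, "rz": 0, "dx": 2, "dy": 3.5, "dz": 0, "hand": 1},
    {"rx": 0, "ry": 0, "rz": 0, "dx": 4, "dy": 7, "dz": 0, "hand": 1},
    {"rx": 0, "ry": 0, "rz": 0, "dx": 6, "dy": 10.5, "dz": 0, "hand": 1},
    {"rx": 0, "ry": 0, "rz": 0, "dx": 8, "dy": 14, "dz": 0, "hand": 1},
    {"rx": 0, "ry": 0, "rz": 0, "dx": 10, "dy": 18, "dz": 0, "hand": 1},
    {"rx": 0, "ry": 0, "rz": 0, "dx": 12, "dy": 21, "dz": 0, "hand": 1},
    {"rx": 0, "ry": 0, "rz": 0, "dx": 14, "dy": 24, "dz": 0, "hand": 1},
    {"rx": 0, "ry": 0, "rz": 0, "dx": 15.5, "dy": 27, "dz": 0, "hand": 1},
    {"rx": 0, "ry": 0, "rz": 0, "dx": 16.1, "dy": 28.9, "dz": 0, "hand": 1},
    {"rx": 0, "ry": 0, "rz": 0, "dx": 16.1, "dy": 28.9, "dz": 0, "hand": 1},
  ],
)

```text
time: 2.2
tool_pos: [0.5718, 0.0361, 0.2142]
tcp_rot: [-0.697, -0.117, 0.698, -0.117]
ft_force: [-0.1, -0.3, -0.3]
opening: 0.0953
```

```bash
python3 -c "
from h import *
st();cv2.imwrite('pics/w1.png',snapshot('wrist'))"
```

```text
t 2.2 p [0.5718 0.0361 0.2142] x [-0.001  0.    -1.   ] y [ 0.327 -0.945 -0.001] yaw -70.92 F [-0.1 -0.3 -0.3] open 0.0953 j [-0.03 -0.05  1.82  0.    1.36  1.21]
```

View pics/w1.png

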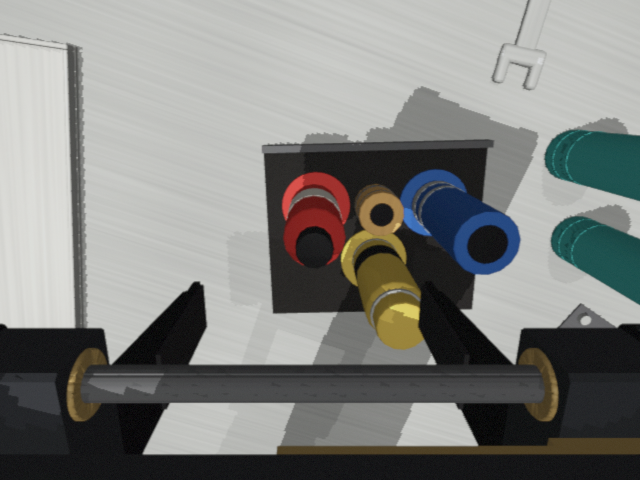

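Emit:
step_arm(
  motion=[
    {"rx": 0, "ry": 0, "rz": 0, "dx": 0, "dy": -0.2, "dz": -2, "hand": 1},
    {"rx": 0, "ry": 0, "rz": 0, "dx": 0, "dy": -0.2, "dz": -4, "hand": 1},
    {"rx": 0, "ry": 0, "rz": 0, "dx": 0, "dy": -0.2, "dz": -6, "hand": 1},
    {"rx": 0, "ry": 0, "rz": 0, "dx": 0, "dy": -0.2, "dz": -8, "hand": 1},
    {"rx": 0, "ry": 0, "rz": 0, "dx": 0, "dy": -0.2, "dz": -10, "hand": 1},
    {"rx": 0, "ry": 0, "rz": 0, "dx": 0, "dy": -0.2, "dz": -12, "hand": 1},
    {"rx": 0, "ry": 0, "rz": 0, "dx": 0, "dy": -0.2, "dz": -13.5, "hand": 1},
    {"rx": 0, "ry": 0, "rz": 0, "dx": 0, "dy": -0.2, "dz": -14.8, "hand": 1},
    {"rx": 0, "ry": 0, "rz": 0, "dx": 0, "dy": -0.2, "dz": -14.8, "hand": 1},
    {"rx": 0, "ry": 0, "rz": 0, "dx": 0, "dy": -0.2, "dz": -14.8, "hand": 1},
  ],
)

```text
time: 3.25
tool_pos: [0.5717, 0.0318, 0.0669]
tcp_rot: [0.698, 0.116, -0.697, 0.116]
ft_force: [0.8, -0.3, -0.2]
opening: 0.095
```

```bash
python3 -c "
from h import *
st();cv2.imwrite('pics/w2.png',snapshot('wrist'));cv2.imwrite('pics/s2.png',snapshot('side'))"
```

```text
t 3.25 p [0.5717 0.0318 0.0669] x [ 0. -0. -1.] y [ 0.324 -0.946  0.   ] yaw -71.12 F [ 0.8 -0.3 -0.2] open 0.095 j [-0.04  0.09  1.95 -0.    1.1   1.2 ]
```

View pics/w2.png

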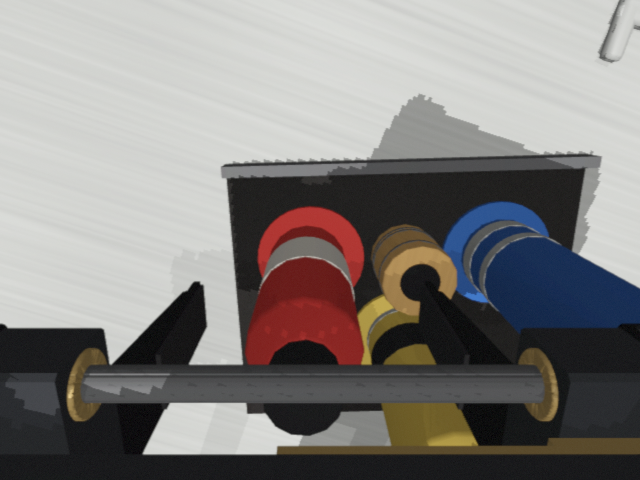

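View pics/s2.png

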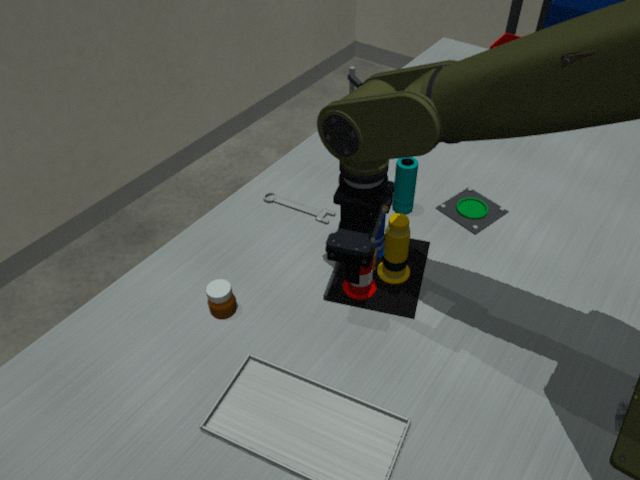

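Emit:
step_arm(
  motion=[
    {"rx": 0, "ry": 0, "rz": 0, "dx": 0, "dy": 0.2, "dz": 0, "hand": 0.8},
    {"rx": 0, "ry": 0, "rz": 0, "dx": 0, "dy": 0.2, "dz": 0, "hand": 0.6},
    {"rx": 0, "ry": 0, "rz": 0, "dx": 0, "dy": 0.2, "dz": 0, "hand": 0.5},
    {"rx": 0, "ry": 0, "rz": 0, "dx": 0, "dy": 0.2, "dz": 0, "hand": 0.4},
    {"rx": 0, "ry": 0, "rz": 0, "dx": 0, "dy": 0.2, "dz": 0, "hand": 0.3},
    {"rx": 0, "ry": 0, "rz": 0, "dx": 0, "dy": 0.2, "dz": 0, "hand": 0.2},
    {"rx": 0, "ry": 0, "rz": 0, "dx": 0, "dy": 0.2, "dz": 0, "hand": 0.2},
    {"rx": 0, "ry": 0, "rz": 0, "dx": 0, "dy": 0.2, "dz": 0, "hand": 0.2},
    {"rx": 0, "ry": 0, "rz": 0, "dx": 0, "dy": 0.2, "dz": 0, "hand": 0.2},
    {"rx": 0, "ry": 0, "rz": 0, "dx": 0, "dy": 0.2, "dz": 0, "hand": 0.2},
  ],
  squeeze=30,
)

```text
time: 4.35
tool_pos: [0.5714, 0.034, 0.0666]
tcp_rot: [-0.697, -0.116, 0.698, -0.116]
ft_force: [0.0, 0.7, 0.3]
opening: 0.0436
```

```bash
python3 -c "
from h import *
st()"
```

```text
t 4.35 p [0.5714 0.034  0.0666] x [-0.  0. -1.] y [ 0.324 -0.946 -0.   ] yaw -71.1 F [0.  0.7 0.3] open 0.0436 j [-0.03  0.09  1.95  0.    1.1   1.21]
```

Emit:
step_arm(
  motion=[
    {"rx": 0, "ry": 0, "rz": 0, "dx": 0, "dy": 0, "dz": 1, "hand": 0.2},
    {"rx": 0, "ry": 0, "rz": 0, "dx": 0, "dy": 0, "dz": 2.5, "hand": 0.2},
    {"rx": 0, "ry": 0, "rz": 0, "dx": 0, "dy": 0.5, "dz": 4, "hand": 0.2},
    {"rx": 0, "ry": 0, "rz": 0, "dx": 0, "dy": 2, "dz": 5, "hand": 0.2},
    {"rx": 0, "ry": 0, "rz": 0, "dx": 0, "dy": 4, "dz": 5, "hand": 0.2},
    {"rx": 0, "ry": 0, "rz": 0, "dx": 0, "dy": 6.5, "dz": 5, "hand": 0.2},
    {"rx": 0, "ry": 0, "rz": 0, "dx": -0.1, "dy": 9, "dz": 5, "hand": 0.2},
    {"rx": 0, "ry": 0, "rz": 0, "dx": -0.2, "dy": 12, "dz": 5, "hand": 0.2},
    {"rx": 0, "ry": 0, "rz": 0, "dx": -0.3, "dy": 15, "dz": 5, "hand": 0.2},
    {"rx": 0, "ry": 0, "rz": 0, "dx": -0.4, "dy": 18, "dz": 5, "hand": 0.2},
  ],
  squeeze=30,
)

```text
time: 5.35
tool_pos: [0.5673, 0.2165, 0.1178]
tcp_rot: [0.698, 0.116, -0.697, 0.116]
ft_force: [0.7, 0.2, -2.8]
opening: 0.0437
```

Emit:
step_arm(
  motion=[
    {"rx": 0, "ry": 0, "rz": 0, "dx": -0.1, "dy": 3, "dz": 0, "hand": 0.2},
    {"rx": 0, "ry": 0, "rz": 0, "dx": -0.2, "dy": 6, "dz": 0, "hand": 0.2},
    {"rx": 0, "ry": 0, "rz": 0, "dx": -0.2, "dy": 8.5, "dz": 0, "hand": 0.2},
    {"rx": 0, "ry": 0, "rz": 0, "dx": -0.2, "dy": 10, "dz": 0, "hand": 0.2},
    {"rx": 0, "ry": 0, "rz": 0, "dx": -0.2, "dy": 10.4, "dz": 0, "hand": 0.2},
    {"rx": 0, "ry": 0, "rz": 0, "dx": -0.2, "dy": 10.4, "dz": -1, "hand": 0.2},
    {"rx": 0, "ry": 0, "rz": 0, "dx": -0.2, "dy": 10.4, "dz": -2, "hand": 0.2},
    {"rx": 0, "ry": 0, "rz": 0, "dx": -0.2, "dy": 10.4, "dz": -3, "hand": 0.2},
    {"rx": 0, "ry": 0, "rz": 0, "dx": -0.2, "dy": 10.4, "dz": -3, "hand": 0.2},
    {"rx": 0, "ry": 0, "rz": 0, "dx": -0.2, "dy": 10.4, "dz": -3, "hand": 0.2},
  ],
)

```text
time: 6.35
tool_pos: [0.5652, 0.3172, 0.0857]
tcp_rot: [-0.697, -0.116, 0.698, -0.116]
ft_force: [0.6, -0.1, -2.0]
opening: 0.0438
```

```bash
python3 -c "
from h import *
st();cv2.imwrite('pics/w3.png',snapshot('wrist'));cv2.imwrite('pics/s3.png',snapshot('side'))"
```

```text
t 6.35 p [0.5652 0.3172 0.0857] x [-0.002 -0.001 -1.   ] y [ 0.323 -0.946  0.   ] yaw -71.16 F [ 0.6 -0.1 -2. ] open 0.0438 j [ 0.43  0.23  1.76 -0.    1.16  1.67]
```

View pics/w3.png

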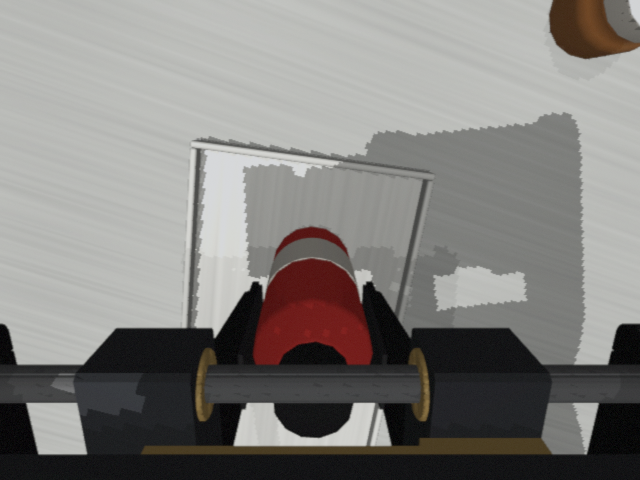

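View pics/s3.png

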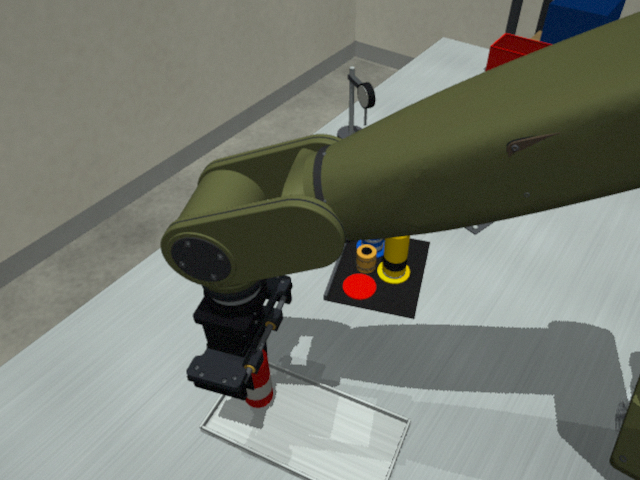

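Emit:
step_arm(
  motion=[
    {"rx": 0, "ry": 0, "rz": 0, "dx": 0, "dy": 0, "dz": -0.7, "hand": 0.2},
    {"rx": 0, "ry": 0, "rz": 0, "dx": 0, "dy": 0, "dz": -1.4, "hand": 0.2},
    {"rx": 0, "ry": 0, "rz": 0, "dx": 0, "dy": 0, "dz": -1.8, "hand": 0.2},
    {"rx": 0, "ry": 0, "rz": 0, "dx": 0, "dy": 0, "dz": -2.1, "hand": 0.2},
    {"rx": 0, "ry": 0, "rz": 0, "dx": 0, "dy": 0, "dz": -2.1, "hand": 0.2},
    {"rx": 0, "ry": 0, "rz": 0, "dx": 0, "dy": 0, "dz": -2.1, "hand": 0.2},
    {"rx": 0, "ry": 0, "rz": 0, "dx": 0, "dy": 0, "dz": -2.1, "hand": 0.6},
    {"rx": 0, "ry": 0, "rz": 0, "dx": 0, "dy": 0, "dz": -2.1, "hand": 0.8},
    {"rx": 0, "ry": 0, "rz": 0, "dx": 0, "dy": 0, "dz": -2.1, "hand": 1},
    {"rx": 0, "ry": 0, "rz": 0, "dx": 0, "dy": 0, "dz": -2.1, "hand": 1},
  ],
)

```text
time: 7.45
tool_pos: [0.5657, 0.3181, 0.066]
tcp_rot: [0.698, 0.116, -0.697, 0.116]
ft_force: [-0.7, -0.3, -0.6]
opening: 0.0704
```

```bash
python3 -c "
from h import *
st();cv2.imwrite('pics/w4.png',snapshot('wrist'))
"
```

```text
t 7.45 p [0.5657 0.3181 0.066 ] x [ 0.001  0.    -1.   ] y [ 0.324 -0.946 -0.   ] yaw -71.1 F [-0.7 -0.3 -0.6] open 0.0704 j [ 0.43  0.25  1.77 -0.    1.12  1.67]
```

View pics/w4.png

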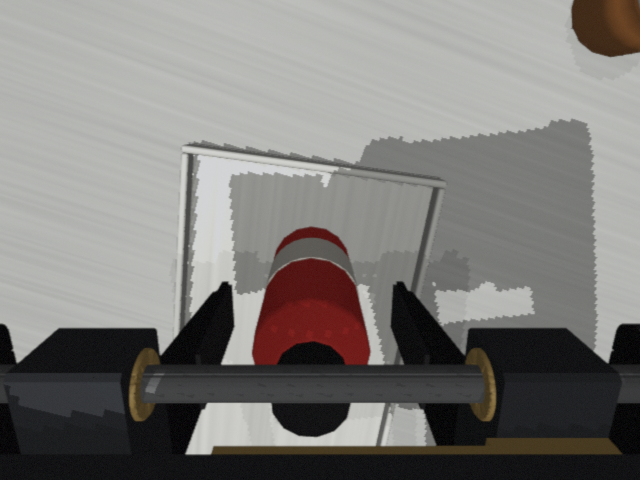

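Emit:
step_arm(
  motion=[
    {"rx": 0, "ry": 0, "rz": 0, "dx": 0, "dy": 0, "dz": 3, "hand": 1},
    {"rx": 0, "ry": 0, "rz": 0, "dx": 0, "dy": 0, "dz": 7, "hand": 1},
    {"rx": 0, "ry": 0, "rz": 0, "dx": 0, "dy": -1, "dz": 11, "hand": 1},
    {"rx": 0, "ry": 0, "rz": 0, "dx": 0, "dy": -4, "dz": 13, "hand": 1},
    {"rx": 0, "ry": 0, "rz": 0, "dx": -0.5, "dy": -8, "dz": 13, "hand": 1},
    {"rx": 0, "ry": 0, "rz": 0, "dx": -1, "dy": -12, "dz": 13, "hand": 1},
    {"rx": 0, "ry": 0, "rz": 0, "dx": -1.5, "dy": -16.5, "dz": 13, "hand": 1},
    {"rx": 0, "ry": 0, "rz": 0, "dx": -2, "dy": -21, "dz": 13, "hand": 1},
    {"rx": 0, "ry": 0, "rz": 0, "dx": -2.5, "dy": -25.5, "dz": 13, "hand": 1},
    {"rx": 0, "ry": 0, "rz": 0, "dx": -2.5, "dy": -30, "dz": 13, "hand": 1},
  ],
)

```text
time: 8.5
tool_pos: [0.5398, 0.0165, 0.1959]
tcp_rot: [0.698, 0.116, -0.697, 0.116]
ft_force: [1.2, -0.4, 0.6]
opening: 0.0951
```

Emit:
step_arm(
  motion=[
    {"rx": 0, "ry": 0, "rz": 0, "dx": 0, "dy": -3, "dz": 0, "hand": 1},
    {"rx": 0, "ry": 0, "rz": 0, "dx": 0, "dy": -5, "dz": 0, "hand": 1},
    {"rx": 0, "ry": 0, "rz": 0, "dx": 0, "dy": -5.4, "dz": -1, "hand": 1},
    {"rx": 0, "ry": 0, "rz": 0, "dx": 0, "dy": -5.4, "dz": -3, "hand": 1},
    {"rx": 0, "ry": 0, "rz": 0, "dx": 0, "dy": -5.4, "dz": -5, "hand": 1},
    {"rx": 0, "ry": 0, "rz": 0, "dx": 0, "dy": -5.4, "dz": -7, "hand": 1},
    {"rx": 0, "ry": 0, "rz": 0, "dx": 0, "dy": -5.4, "dz": -9, "hand": 1},
    {"rx": 0, "ry": 0, "rz": 0, "dx": 0, "dy": -5.4, "dz": -9, "hand": 1},
    {"rx": 0, "ry": 0, "rz": 0, "dx": 0, "dy": -5.4, "dz": -9, "hand": 1},
    {"rx": 0, "ry": 0, "rz": 0, "dx": 0, "dy": -5.4, "dz": -9, "hand": 1},
  ],
)

```text
time: 9.5
tool_pos: [0.5413, -0.0357, 0.1069]
tcp_rot: [0.698, 0.116, -0.697, 0.116]
ft_force: [0.2, 0.2, -0.9]
opening: 0.095
```

```bash
python3 -c "
from h import *
st();cv2.imwrite('pics/w5.png',snapshot('wrist'))
"
```

```text
t 9.5 p [ 0.5413 -0.0357  0.1069] x [ 0.002 -0.    -1.   ] y [ 0.324 -0.946  0.001] yaw -71.07 F [ 0.2  0.2 -0.9] open 0.095 j [-0.16 -0.02  1.99  0.    1.17  1.08]
```

View pics/w5.png

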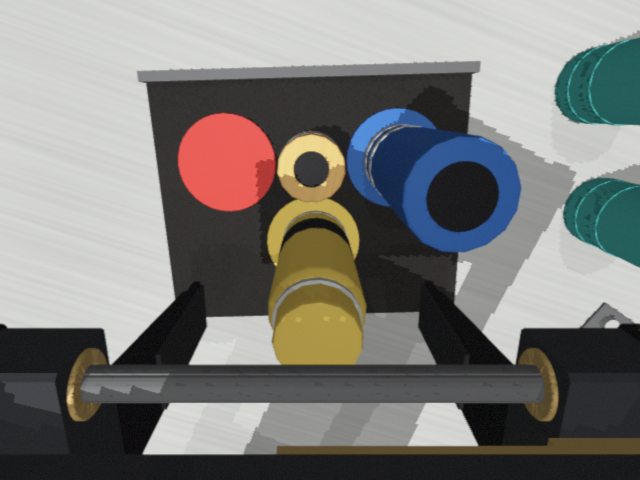

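Emit:
step_arm(
  motion=[
    {"rx": 0, "ry": 0, "rz": 0, "dx": 0, "dy": -0.1, "dz": -1.5, "hand": 1},
    {"rx": 0, "ry": 0, "rz": 0, "dx": 0, "dy": -0.1, "dz": -3, "hand": 1},
    {"rx": 0, "ry": 0, "rz": 0, "dx": 0, "dy": -0.1, "dz": -3.9, "hand": 1},
    {"rx": 0, "ry": 0, "rz": 0, "dx": 0, "dy": -0.1, "dz": -3.9, "hand": 0.8},
    {"rx": 0, "ry": 0, "rz": 0, "dx": 0, "dy": -0.1, "dz": -3.9, "hand": 0.6},
    {"rx": 0, "ry": 0, "rz": 0, "dx": 0, "dy": -0.1, "dz": -3.9, "hand": 0.45},
    {"rx": 0, "ry": 0, "rz": 0, "dx": 0, "dy": -0.1, "dz": -3.9, "hand": 0.3},
    {"rx": 0, "ry": 0, "rz": 0, "dx": 0, "dy": -0.1, "dz": -3.9, "hand": 0.2},
    {"rx": 0, "ry": 0, "rz": 0, "dx": 0, "dy": -0.1, "dz": -3.9, "hand": 0.2},
    {"rx": 0, "ry": 0, "rz": 0, "dx": 0, "dy": -0.1, "dz": -3.9, "hand": 0.2},
  ],
  squeeze=30,
)

```text
time: 10.55
tool_pos: [0.5406, -0.037, 0.0669]
tcp_rot: [0.698, 0.116, -0.697, 0.116]
ft_force: [0.7, -0.9, 0.2]
opening: 0.0445
```

Emit:
step_arm(
  motion=[
    {"rx": 0, "ry": 0, "rz": 0, "dx": 0, "dy": 0, "dz": 1, "hand": 0.2},
    {"rx": 0, "ry": 0, "rz": 0, "dx": 0, "dy": 0, "dz": 2.5, "hand": 0.2},
    {"rx": 0, "ry": 0, "rz": 0, "dx": -0.3, "dy": 0.5, "dz": 4, "hand": 0.2},
    {"rx": 0, "ry": 0, "rz": 0, "dx": -0.7, "dy": 2, "dz": 5, "hand": 0.2},
    {"rx": 0, "ry": 0, "rz": 0, "dx": -1.2, "dy": 4, "dz": 5, "hand": 0.2},
    {"rx": 0, "ry": 0, "rz": 0, "dx": -1.7, "dy": 7, "dz": 5, "hand": 0.2},
    {"rx": 0, "ry": 0, "rz": 0, "dx": -2.3, "dy": 10, "dz": 5, "hand": 0.2},
    {"rx": 0, "ry": 0, "rz": 0, "dx": -3, "dy": 13, "dz": 5, "hand": 0.2},
    {"rx": 0, "ry": 0, "rz": 0, "dx": -3.7, "dy": 16.5, "dz": 5, "hand": 0.2},
    {"rx": 0, "ry": 0, "rz": 0, "dx": -4.4, "dy": 20, "dz": 5, "hand": 0.2},
  ],
)

```text
time: 11.55
tool_pos: [0.4957, 0.1652, 0.1178]
tcp_rot: [0.698, 0.116, -0.697, 0.116]
ft_force: [0.1, -0.8, -2.0]
opening: 0.0434
```

Emit:
step_arm(
  motion=[
    {"rx": 0, "ry": 0, "rz": 0, "dx": -0.5, "dy": 3.5, "dz": 0, "hand": 0.2},
    {"rx": 0, "ry": 0, "rz": 0, "dx": -1, "dy": 7, "dz": 0, "hand": 0.2},
    {"rx": 0, "ry": 0, "rz": 0, "dx": -1.1, "dy": 10, "dz": 0, "hand": 0.2},
    {"rx": 0, "ry": 0, "rz": 0, "dx": -1.1, "dy": 12.5, "dz": 0, "hand": 0.2},
    {"rx": 0, "ry": 0, "rz": 0, "dx": -1.1, "dy": 13.8, "dz": 0, "hand": 0.2},
    {"rx": 0, "ry": 0, "rz": 0, "dx": -1.1, "dy": 14, "dz": -1, "hand": 0.2},
    {"rx": 0, "ry": 0, "rz": 0, "dx": -1.1, "dy": 14, "dz": -2, "hand": 0.2},
    {"rx": 0, "ry": 0, "rz": 0, "dx": -1.1, "dy": 14, "dz": -3, "hand": 0.2},
    {"rx": 0, "ry": 0, "rz": 0, "dx": -1.1, "dy": 14, "dz": -3, "hand": 0.2},
    {"rx": 0, "ry": 0, "rz": 0, "dx": -1.1, "dy": 14, "dz": -3, "hand": 0.2},
  ],
)

```text
time: 12.55
tool_pos: [0.4852, 0.302, 0.0858]
tcp_rot: [-0.697, -0.115, 0.698, -0.116]
ft_force: [-1.3, 0.2, -1.4]
opening: 0.0436
```

```bash
python3 -c "
from h import *
st();cv2.imwrite('pics/w6.png',snapshot('wrist'))
"
```

```text
t 12.55 p [0.4852 0.302  0.0858] x [-0.001 -0.001 -1.   ] y [ 0.323 -0.947  0.   ] yaw -71.18 F [-1.3  0.2 -1.4] open 0.0436 j [ 0.46  0.07  1.94 -0.    1.14  1.71]
```

View pics/w6.png

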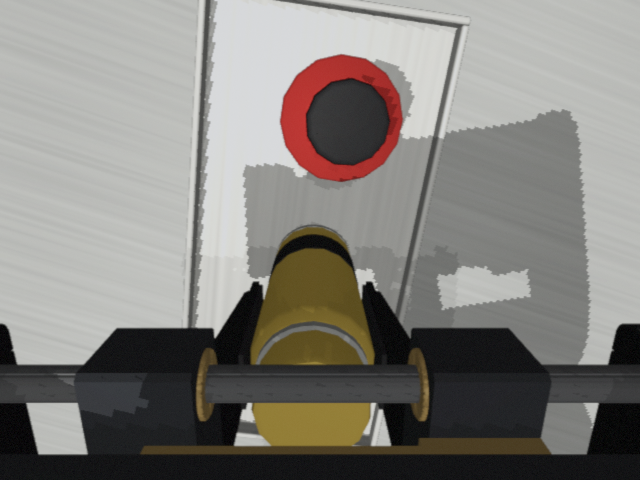

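Red upright at (340,118); yellow held straight over the middle of the tray. Lower and release.

Emit:
step_arm(
  motion=[
    {"rx": 0, "ry": 0, "rz": 0, "dx": 0, "dy": 0, "dz": -0.7, "hand": 0.2},
    {"rx": 0, "ry": 0, "rz": 0, "dx": 0, "dy": 0, "dz": -1.4, "hand": 0.2},
    {"rx": 0, "ry": 0, "rz": 0, "dx": 0, "dy": 0, "dz": -1.8, "hand": 0.2},
    {"rx": 0, "ry": 0, "rz": 0, "dx": 0, "dy": 0, "dz": -2.1, "hand": 0.2},
    {"rx": 0, "ry": 0, "rz": 0, "dx": 0, "dy": 0, "dz": -2.1, "hand": 0.2},
    {"rx": 0, "ry": 0, "rz": 0, "dx": 0, "dy": 0, "dz": -2.1, "hand": 0.4},
    {"rx": 0, "ry": 0, "rz": 0, "dx": 0, "dy": 0, "dz": -2.1, "hand": 0.6},
    {"rx": 0, "ry": 0, "rz": 0, "dx": 0, "dy": 0, "dz": -2.1, "hand": 0.8},
    {"rx": 0, "ry": 0, "rz": 0, "dx": 0, "dy": 0, "dz": -2.1, "hand": 1},
    {"rx": 0, "ry": 0, "rz": 0, "dx": 0, "dy": 0, "dz": -2.1, "hand": 1},
  ],
)

```text
time: 13.6
tool_pos: [0.4856, 0.3031, 0.0658]
tcp_rot: [0.698, 0.116, -0.697, 0.116]
ft_force: [0.3, 0.5, 0.1]
opening: 0.0702
```

Emit:
step_arm(
  motion=[
    {"rx": 0, "ry": 0, "rz": 0, "dx": 0, "dy": 0, "dz": 3, "hand": 1},
    {"rx": 0, "ry": 0, "rz": 0, "dx": 0, "dy": 0, "dz": 7, "hand": 1},
    {"rx": 0, "ry": 0, "rz": 0, "dx": 0, "dy": -1, "dz": 11, "hand": 1},
    {"rx": 0, "ry": 0, "rz": 0, "dx": 1, "dy": -4, "dz": 13, "hand": 1},
    {"rx": 0, "ry": 0, "rz": 0, "dx": 2.5, "dy": -8, "dz": 13, "hand": 1},
    {"rx": 0, "ry": 0, "rz": 0, "dx": 4, "dy": -12, "dz": 13, "hand": 1},
    {"rx": 0, "ry": 0, "rz": 0, "dx": 6, "dy": -16.5, "dz": 13, "hand": 1},
    {"rx": 0, "ry": 0, "rz": 0, "dx": 8, "dy": -20.5, "dz": 13, "hand": 1},
    {"rx": 0, "ry": 0, "rz": 0, "dx": 10, "dy": -24.5, "dz": 13, "hand": 1},
    {"rx": 0, "ry": 0, "rz": 0, "dx": 11.5, "dy": -29, "dz": 13, "hand": 1},
  ],
)

```text
time: 14.6
tool_pos: [0.6013, 0.0115, 0.1958]
tcp_rot: [0.698, 0.116, -0.697, 0.116]
ft_force: [0.1, 0.9, -0.7]
opening: 0.095
```

Emit:
step_arm(
  motion=[
    {"rx": 0, "ry": 0, "rz": 0, "dx": 0.3, "dy": -3, "dz": 0, "hand": 1},
    {"rx": 0, "ry": 0, "rz": 0, "dx": 0.6, "dy": -6, "dz": 0, "hand": 1},
    {"rx": 0, "ry": 0, "rz": 0, "dx": 0.9, "dy": -8.2, "dz": 0, "hand": 1},
    {"rx": 0, "ry": 0, "rz": 0, "dx": 0.9, "dy": -8.2, "dz": -2, "hand": 1},
    {"rx": 0, "ry": 0, "rz": 0, "dx": 0.9, "dy": -8.2, "dz": -4, "hand": 1},
    {"rx": 0, "ry": 0, "rz": 0, "dx": 0.9, "dy": -8.2, "dz": -6, "hand": 1},
    {"rx": 0, "ry": 0, "rz": 0, "dx": 0.9, "dy": -8.2, "dz": -8, "hand": 1},
    {"rx": 0, "ry": 0, "rz": 0, "dx": 0.9, "dy": -8.2, "dz": -9, "hand": 1},
    {"rx": 0, "ry": 0, "rz": 0, "dx": 0.9, "dy": -8.2, "dz": -9, "hand": 1},
    {"rx": 0, "ry": 0, "rz": 0, "dx": 0.9, "dy": -8.2, "dz": -9, "hand": 1},
  ],
)

```text
time: 15.6
tool_pos: [0.6099, -0.069, 0.1063]
tcp_rot: [0.698, 0.116, -0.697, 0.116]
ft_force: [-0.5, 0.1, -0.5]
opening: 0.0952
```

```bash
python3 -c "
from h import *
st();cv2.imwrite('pics/w7.png',snapshot('wrist'))
"
```

```text
t 15.6 p [ 0.6099 -0.069   0.1063] x [ 0.001 -0.    -1.   ] y [ 0.324 -0.946  0.   ] yaw -71.1 F [-0.5  0.1 -0.5] open 0.0952 j [-0.2   0.13  1.83  0.    1.18  1.04]
```

View pics/w7.png

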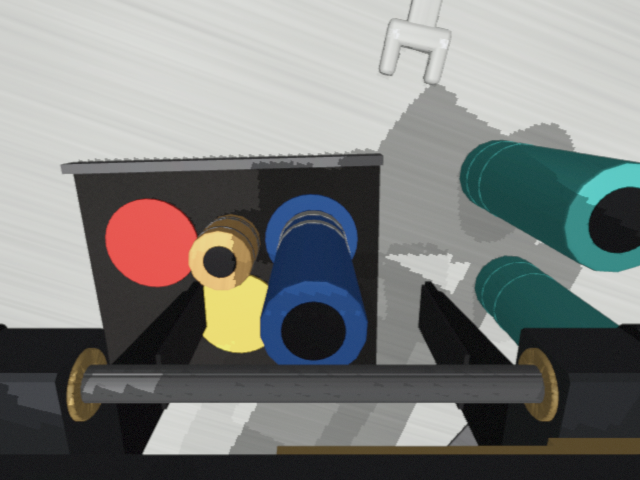

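Emit:
step_arm(
  motion=[
    {"rx": 0, "ry": 0, "rz": 0, "dx": 0, "dy": 0, "dz": -1.5, "hand": 1},
    {"rx": 0, "ry": 0, "rz": 0, "dx": 0, "dy": 0, "dz": -3, "hand": 1},
    {"rx": 0, "ry": 0, "rz": 0, "dx": 0, "dy": 0, "dz": -3.9, "hand": 1},
    {"rx": 0, "ry": 0, "rz": 0, "dx": 0, "dy": 0, "dz": -3.9, "hand": 0.8},
    {"rx": 0, "ry": 0, "rz": 0, "dx": 0, "dy": 0, "dz": -3.9, "hand": 0.6},
    {"rx": 0, "ry": 0, "rz": 0, "dx": 0, "dy": 0, "dz": -3.9, "hand": 0.45},
    {"rx": 0, "ry": 0, "rz": 0, "dx": 0, "dy": 0, "dz": -3.9, "hand": 0.3},
    {"rx": 0, "ry": 0, "rz": 0, "dx": 0, "dy": 0, "dz": -3.9, "hand": 0.2},
    {"rx": 0, "ry": 0, "rz": 0, "dx": 0, "dy": 0, "dz": -3.9, "hand": 0.2},
    {"rx": 0, "ry": 0, "rz": 0, "dx": 0, "dy": 0, "dz": -3.9, "hand": 0.2},
  ],
  squeeze=30,
)

```text
time: 16.65
tool_pos: [0.6096, -0.069, 0.0669]
tcp_rot: [0.698, 0.116, -0.697, 0.116]
ft_force: [0.1, -1.7, 0.7]
opening: 0.0444
```

Emit:
step_arm(
  motion=[
    {"rx": 0, "ry": 0, "rz": 0, "dx": 0, "dy": 0, "dz": 1, "hand": 0.2},
    {"rx": 0, "ry": 0, "rz": 0, "dx": 0, "dy": 0, "dz": 3, "hand": 0.2},
    {"rx": 0, "ry": 0, "rz": 0, "dx": 0, "dy": 0, "dz": 5, "hand": 0.2},
    {"rx": 0, "ry": 0, "rz": 0, "dx": -0.6, "dy": 1, "dz": 7, "hand": 0.2},
    {"rx": 0, "ry": 0, "rz": 0, "dx": -1.7, "dy": 3, "dz": 7, "hand": 0.2},
    {"rx": 0, "ry": 0, "rz": 0, "dx": -3.1, "dy": 5.5, "dz": 7, "hand": 0.2},
    {"rx": 0, "ry": 0, "rz": 0, "dx": -4.8, "dy": 8.5, "dz": 7, "hand": 0.2},
    {"rx": 0, "ry": 0, "rz": 0, "dx": -6.5, "dy": 11.5, "dz": 7, "hand": 0.2},
    {"rx": 0, "ry": 0, "rz": 0, "dx": -8.2, "dy": 14.5, "dz": 7, "hand": 0.2},
    {"rx": 0, "ry": 0, "rz": 0, "dx": -10, "dy": 17.5, "dz": 7, "hand": 0.2},
  ],
)

```text
time: 17.65
tool_pos: [0.507, 0.1078, 0.1352]
tcp_rot: [-0.697, -0.116, 0.698, -0.116]
ft_force: [0.6, 0.5, -1.9]
opening: 0.0436
```

Emit:
step_arm(
  motion=[
    {"rx": 0, "ry": 0, "rz": 0, "dx": -1.7, "dy": 3, "dz": 0, "hand": 0.2},
    {"rx": 0, "ry": 0, "rz": 0, "dx": -3.4, "dy": 6, "dz": 0, "hand": 0.2},
    {"rx": 0, "ry": 0, "rz": 0, "dx": -5.1, "dy": 9, "dz": 0, "hand": 0.2},
    {"rx": 0, "ry": 0, "rz": 0, "dx": -6.8, "dy": 12, "dz": 0, "hand": 0.2},
    {"rx": 0, "ry": 0, "rz": 0, "dx": -8.5, "dy": 15, "dz": 0, "hand": 0.2},
    {"rx": 0, "ry": 0, "rz": 0, "dx": -9.7, "dy": 17.2, "dz": 0, "hand": 0.2},
    {"rx": 0, "ry": 0, "rz": 0, "dx": -10.3, "dy": 18.2, "dz": -1, "hand": 0.2},
    {"rx": 0, "ry": 0, "rz": 0, "dx": -10.3, "dy": 18.2, "dz": -3, "hand": 0.2},
    {"rx": 0, "ry": 0, "rz": 0, "dx": -10.3, "dy": 18.2, "dz": -5, "hand": 0.2},
    {"rx": 0, "ry": 0, "rz": 0, "dx": -10.3, "dy": 18.2, "dz": -5, "hand": 0.2},
  ],
)

```text
time: 18.65
tool_pos: [0.4029, 0.2862, 0.082]
tcp_rot: [-0.695, -0.115, 0.7, -0.117]
ft_force: [-1.0, 0.1, -2.3]
opening: 0.0436
```

```bash
python3 -c "
from h import *
st();cv2.imwrite('pics/w8.png',snapshot('wrist'))
"
```

```text
t 18.65 p [0.4029 0.2862 0.082 ] x [-0.008 -0.004 -1.   ] y [ 0.324 -0.946  0.002] yaw -71.09 F [-1.   0.1 -2.3] open 0.0436 j [ 0.51 -0.09  2.11 -0.    1.14  1.75]
```

View pics/w8.png

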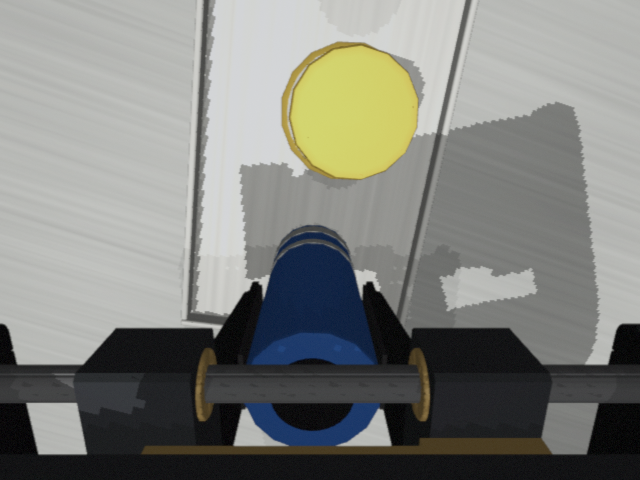

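Emit:
step_arm(
  motion=[
    {"rx": 0, "ry": 0, "rz": 0, "dx": 0, "dy": 0, "dz": 0, "hand": 0.2},
    {"rx": 0, "ry": 0, "rz": 0, "dx": 0, "dy": 0, "dz": -1, "hand": 0.2},
    {"rx": 0, "ry": 0, "rz": 0, "dx": 0, "dy": 0, "dz": -1.7, "hand": 0.2},
    {"rx": 0, "ry": 0, "rz": 0, "dx": 0, "dy": 0, "dz": -2.1, "hand": 0.2},
    {"rx": 0, "ry": 0, "rz": 0, "dx": 0, "dy": 0, "dz": -2.1, "hand": 0.2},
    {"rx": 0, "ry": 0, "rz": 0, "dx": 0, "dy": 0, "dz": -2.1, "hand": 0.4},
    {"rx": 0, "ry": 0, "rz": 0, "dx": 0, "dy": 0, "dz": -2.1, "hand": 0.6},
    {"rx": 0, "ry": 0, "rz": 0, "dx": 0, "dy": 0, "dz": -2.1, "hand": 0.8},
    {"rx": 0, "ry": 0, "rz": 0, "dx": 0, "dy": 0, "dz": -2.1, "hand": 1},
    {"rx": 0, "ry": 0, "rz": 0, "dx": 0, "dy": 0, "dz": -2.1, "hand": 1},
  ],
)

```text
time: 19.7
tool_pos: [0.4066, 0.2881, 0.0658]
tcp_rot: [0.698, 0.116, -0.697, 0.116]
ft_force: [-0.3, 0.3, 0.5]
opening: 0.0702
```

Emit:
step_arm(
  motion=[
    {"rx": 0, "ry": 0, "rz": 0, "dx": 0, "dy": 0, "dz": 2, "hand": 1},
    {"rx": 0, "ry": 0, "rz": 0, "dx": 0, "dy": 0, "dz": 6, "hand": 1},
    {"rx": 0, "ry": 0, "rz": 0, "dx": 0, "dy": 0, "dz": 10, "hand": 1},
    {"rx": 0, "ry": 0, "rz": 0, "dx": 0, "dy": -3, "dz": 13, "hand": 1},
    {"rx": 0, "ry": 0, "rz": 0, "dx": 0, "dy": -7, "dz": 13, "hand": 1},
    {"rx": 0, "ry": 0, "rz": 0, "dx": 0, "dy": -11, "dz": 13, "hand": 1},
    {"rx": 0, "ry": 0, "rz": 0, "dx": 2, "dy": -14, "dz": 13, "hand": 1},
    {"rx": 0, "ry": 0, "rz": 0, "dx": 4, "dy": -16, "dz": 13, "hand": 1},
    {"rx": 0, "ry": 0, "rz": 0, "dx": 4, "dy": -16, "dz": 13, "hand": 1},
    {"rx": 0, "ry": 0, "rz": 0, "dx": 4, "dy": -16, "dz": 13, "hand": 1},
  ],
)

```text
time: 20.7
tool_pos: [0.4464, 0.1278, 0.1956]
tcp_rot: [-0.697, -0.116, 0.698, -0.115]
ft_force: [0.1, -0.5, -0.4]
opening: 0.0954
```

```bash
python3 -c "
from h import *
st();cv2.imwrite('pics/w9.png',snapshot('wrist'));cv2.imwrite('pics/top9.png',snapshot('top'));cv2.imwrite('pics/s9.png',snapshot('side'))
"
```

```text
t 20.7 p [0.4464 0.1278 0.1956] x [-0.001  0.    -1.   ] y [ 0.323 -0.947 -0.001] yaw -71.18 F [ 0.1 -0.5 -0.4] open 0.0954 j [ 0.16 -0.29  2.07  0.    1.36  1.41]
```

View pics/w9.png

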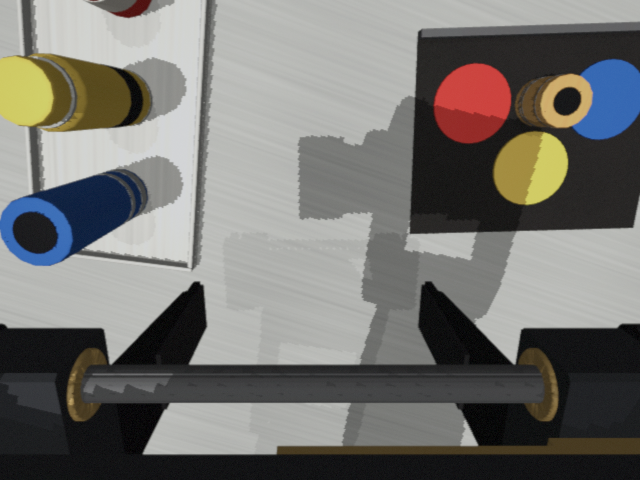

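View pics/top9.png

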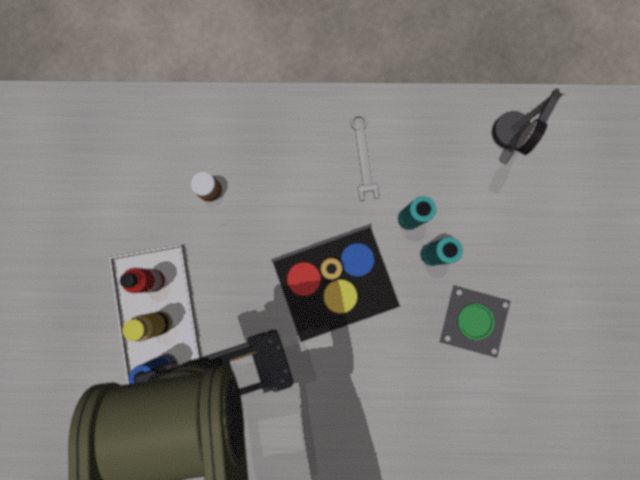

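View pics/s9.png

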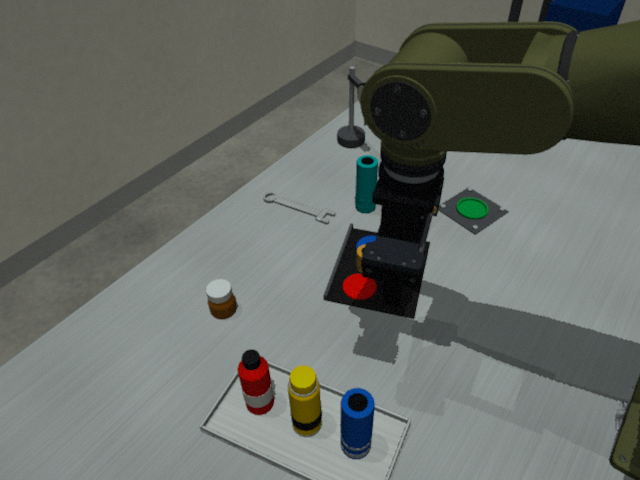

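```bash
cat > m2.py <<'E'
from h import *
import sys
def fit(P):
    A=np.c_[2*P,np.ones(len(P))];s=np.linalg.lstsq(A,(P**2).sum(1),rcond=None)[0];return s[:2],np.sqrt(s[2]+s[0]**2+s[1]**2)
def wray(p,R,u,v,z):
    c=camera_info('wrist');T=c['T_tool_cam'];d=T[:3,:3]@np.array([(u-c['cx'])/c['fx'],(v-c['cy'])/c['fy'],1.])
    o=p+R@T[:3,3];w=R@d;return o+w*(z-o[2])/w[2]
rng={'red':[(0,8),(170,180)],'yellow':[(22,34)],'blue':[(100,125)],'nut':[(12,21)],'green':[(50,75)]}
def cen(img,n,roi,z,f):
    hsv=cv2.cvtColor(img,cv2.COLOR_BGR2HSV)
    m=np.zeros(img.shape[:2],np.uint8)
    for lo,hi in rng[n]: m|=cv2.inRange(hsv,(lo,90,40),(hi,255,255))
    k=np.zeros_like(m);x0,x1,y0,y1=roi;k[y0:y1,x0:x1]=255;m&=k
    c=max(cv2.findContours(m,cv2.RETR_EXTERNAL,cv2.CHAIN_APPROX_NONE)[0],key=cv2.contourArea)
    c=c[:,0]
    P=np.array([f(u,v,z)[:2] for u,v in c]);h=cv2.convexHull(P.astype(np.float32))[:,0]
    ctr,r=fit(h);print(n,ctr.round(4),'r',r.round(4),'minEnc',np.round(cv2.minEnclosingCircle(P.astype(np.float32))[0],4));return ctr
E
python3 - <<'E'
from m2 import *
a=cv2.imread('pics/top9.png');f=lambda u,v,z:ray('top',u,v,z)
cen(a,'red',(280,325,255,302),.005,f);cen(a,'yellow',(320,362,275,320),.005,f);cen(a,'blue',(335,380,238,280),.005,f);cen(a,'nut',(315,345,250,282),.044,f);cen(a,'green',(450,505,295,350),.009,f)
w=cv2.imread('pics/w9.png');p=np.array([.4464,.1278,.1956]);R=Ro.from_quat([-.697,-.116,.698,-.115]).as_matrix();g=lambda u,v,z:wray(p,R,u,v,z)
cen(w,'red',(420,520,50,150),.005,g);cen(w,'yellow',(485,575,125,212),.005,g);cen(w,'nut',(545,600,65,132),.044,g)
E
```

```text
red [0.5723 0.0336] r 0.0335 minEnc [0.5722 0.0336]
yellow [ 0.5403 -0.0366] r 0.0332 minEnc [ 0.5404 -0.0363]
blue [ 0.6097 -0.0679] r 0.0332 minEnc [ 0.6098 -0.0676]
nut [ 0.5903 -0.0176] r 0.0212 minEnc [ 0.5898 -0.0183]
green [ 0.4975 -0.2883] r 0.0334 minEnc [ 0.4979 -0.2882]
red [0.5706 0.0332] r 0.0318 minEnc [0.5707 0.0332]
yellow [ 0.5388 -0.0361] r 0.032 minEnc [ 0.539  -0.0361]
nut [ 0.5892 -0.0154] r 0.0197 minEnc [ 0.5898 -0.0143]
```

Emit:
step_arm(
  motion=[
    {"rx": 0, "ry": 0, "rz": 0, "dx": 2.5, "dy": -2.5, "dz": 0, "hand": 1},
    {"rx": 0, "ry": 0, "rz": 0, "dx": 5.5, "dy": -5.5, "dz": 0, "hand": 1},
    {"rx": 0, "ry": 0, "rz": 0, "dx": 8.5, "dy": -8.5, "dz": 0, "hand": 1},
    {"rx": 0, "ry": 0, "rz": 0, "dx": 11.5, "dy": -11.5, "dz": -1, "hand": 1},
    {"rx": 0, "ry": 0, "rz": 0, "dx": 13.5, "dy": -13.5, "dz": -2, "hand": 1},
    {"rx": 0, "ry": 0, "rz": 0, "dx": 14.4, "dy": -14.5, "dz": -4, "hand": 1},
    {"rx": 0, "ry": 0, "rz": 0, "dx": 14.4, "dy": -14.5, "dz": -7, "hand": 1},
    {"rx": 0, "ry": 0, "rz": 0, "dx": 14.4, "dy": -14.5, "dz": -10, "hand": 1},
    {"rx": 0, "ry": 0, "rz": 0, "dx": 14.4, "dy": -14.5, "dz": -12, "hand": 1},
    {"rx": 0, "ry": 0, "rz": 0, "dx": 14.4, "dy": -14.5, "dz": -12, "hand": 1},
  ],
)

```text
time: 21.85
tool_pos: [0.5874, -0.0155, 0.0716]
tcp_rot: [-0.695, -0.117, 0.7, -0.116]
ft_force: [-0.4, 0.3, -0.4]
opening: 0.0954
```

```bash
python3 -c "
from h import *
st();cv2.imwrite('pics/w10.png',snapshot('wrist'))
"
```

```text
t 21.85 p [ 0.5874 -0.0155  0.0716] x [-0.008  0.001 -1.   ] y [ 0.325 -0.946 -0.003] yaw -71.01 F [-0.4  0.3 -0.4] open 0.0954 j [-0.12  0.12  1.9   0.    1.12  1.12]
```

View pics/w10.png

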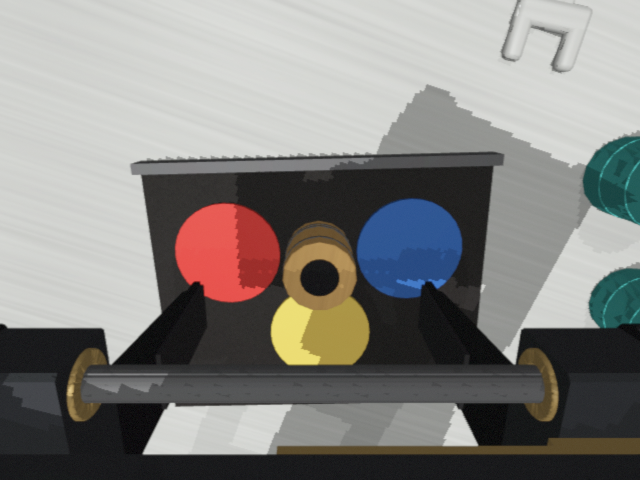

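Emit:
step_arm(
  motion=[
    {"rx": 0, "ry": 0, "rz": 0, "dx": 0, "dy": -0.1, "dz": -1.5, "hand": 1},
    {"rx": 0, "ry": 0, "rz": 0, "dx": 0, "dy": -0.1, "dz": -3, "hand": 1},
    {"rx": 0, "ry": 0, "rz": 0, "dx": 0, "dy": -0.1, "dz": -4.5, "hand": 1},
    {"rx": 0, "ry": 0, "rz": 0, "dx": 0, "dy": -0.1, "dz": -5.6, "hand": 1},
    {"rx": 0, "ry": 0, "rz": 0, "dx": 0, "dy": -0.1, "dz": -6.2, "hand": 1},
    {"rx": 0, "ry": 0, "rz": 0, "dx": 0, "dy": -0.1, "dz": -6.2, "hand": 0.8},
    {"rx": 0, "ry": 0, "rz": 0, "dx": 0, "dy": -0.1, "dz": -6.2, "hand": 0.6},
    {"rx": 0, "ry": 0, "rz": 0, "dx": 0, "dy": -0.1, "dz": -6.2, "hand": 0.4},
    {"rx": 0, "ry": 0, "rz": 0, "dx": 0, "dy": -0.1, "dz": -6.2, "hand": 0.2},
    {"rx": 0, "ry": 0, "rz": 0, "dx": 0, "dy": -0.1, "dz": -6.2, "hand": 0.1},
  ],
)

```text
time: 22.9
tool_pos: [0.5909, -0.018, 0.0142]
tcp_rot: [0.698, 0.116, -0.697, 0.116]
ft_force: [-0.3, -0.1, 0.1]
opening: 0.0601
```

Emit:
step_arm(
  motion=[
    {"rx": 0, "ry": 0, "rz": 0, "dx": 0, "dy": 0, "dz": 0, "hand": 0.1},
    {"rx": 0, "ry": 0, "rz": 0, "dx": 0, "dy": 0, "dz": 0, "hand": 0.1},
    {"rx": 0, "ry": 0, "rz": 0, "dx": 0, "dy": 0, "dz": 0, "hand": 0.1},
    {"rx": 0, "ry": 0, "rz": 0, "dx": 0, "dy": 0, "dz": 0, "hand": 0.1},
    {"rx": 0, "ry": 0, "rz": 0, "dx": 0, "dy": 0, "dz": 1, "hand": 0.1},
    {"rx": 0, "ry": 0, "rz": 0, "dx": 0, "dy": 0, "dz": 2.5, "hand": 0.1},
    {"rx": 0, "ry": 0, "rz": 0, "dx": 0, "dy": 0, "dz": 4.5, "hand": 0.1},
    {"rx": 0, "ry": 0, "rz": 0, "dx": 0, "dy": 0, "dz": 6, "hand": 0.1},
    {"rx": 0, "ry": 0, "rz": 0, "dx": 0, "dy": 0, "dz": 6, "hand": 0.1},
    {"rx": 0, "ry": 0, "rz": 0, "dx": 0, "dy": 0, "dz": 6, "hand": 0.1},
  ],
)

```text
time: 23.9
tool_pos: [0.5908, -0.018, 0.0744]
tcp_rot: [0.698, 0.116, -0.697, 0.116]
ft_force: [0.2, 0.5, -2.2]
opening: 0.0372
```

```bash
python3 -c "
from h import *
st();cv2.imwrite('pics/w11.png',snapshot('wrist'))
"
```

```text
t 23.9 p [ 0.5908 -0.018   0.0744] x [ 0.001 -0.    -1.   ] y [ 0.324 -0.946  0.001] yaw -71.1 F [ 0.2  0.5 -2.2] open 0.0372 j [-0.12  0.12  1.9  -0.    1.12  1.12]
```

View pics/w11.png

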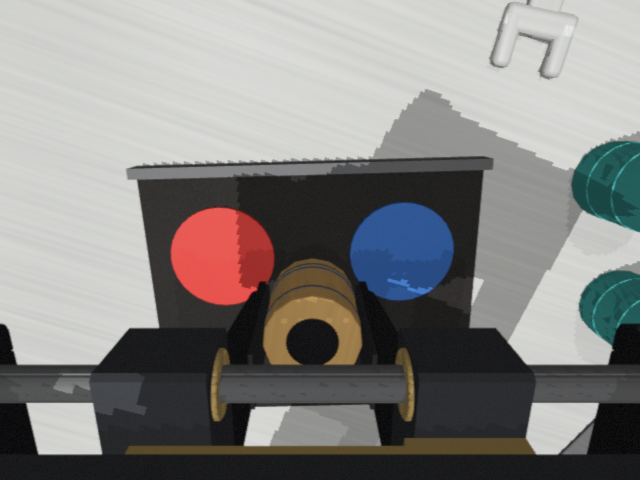

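```bash
python3 -c "
from m2 import *
p=np.array([.5908,-.018,.0744]);R=Ro.from_quat([.698,.116,-.697,.116]).as_matrix()
for z in(.099,.104): 
  x=wray(p,R,312,342,z);print(x, R.T@(x-p))
print(ray('top',432,258,0),ray('top',408,220,0),ray('top',449,250,.122))
"
```

```text
[ 0.58658717 -0.0187186   0.099     ] [-0.02460602 -0.00067792  0.00418432]
[ 0.58940002 -0.01775706  0.104     ] [-0.02960187 -0.00067612  0.00120469]
[ 0.61464389 -0.21047978  0.        ] [ 0.68693071 -0.16512817  0.        ] [ 0.62152878 -0.20752102  0.122     ]
```

Emit:
step_arm(
  motion=[
    {"rx": 0, "ry": 0, "rz": 0, "dx": -1.5, "dy": -1.5, "dz": 0, "hand": 0.1},
    {"rx": 0, "ry": 0, "rz": 0, "dx": -3.5, "dy": -4, "dz": 0, "hand": 0.1},
    {"rx": 0, "ry": 0, "rz": 0, "dx": -5.5, "dy": -7, "dz": 0, "hand": 0.1},
    {"rx": 0, "ry": 0, "rz": 0, "dx": -7.5, "dy": -10.5, "dz": 0, "hand": 0.1},
    {"rx": 0, "ry": 0, "rz": 0, "dx": -8.5, "dy": -14.5, "dz": 0, "hand": 0.1},
    {"rx": 0, "ry": 0, "rz": 0, "dx": -9.1, "dy": -18.5, "dz": 0, "hand": 0.1},
    {"rx": 0, "ry": 0, "rz": 0, "dx": -9.1, "dy": -22, "dz": 0, "hand": 0.1},
    {"rx": 0, "ry": 0, "rz": 0, "dx": -9.1, "dy": -25, "dz": 0, "hand": 0.1},
    {"rx": 0, "ry": 0, "rz": 0, "dx": -9.1, "dy": -27, "dz": 0, "hand": 0.1},
    {"rx": 0, "ry": 0, "rz": 0, "dx": -9.1, "dy": -27, "dz": 0, "hand": 0.1},
  ],
)

```text
time: 24.95
tool_pos: [0.499, -0.2897, 0.0729]
tcp_rot: [-0.697, -0.115, 0.698, -0.115]
ft_force: [0.3, 0.0, -0.5]
opening: 0.0377
```

```bash
python3 -c "
from h import *
st();cv2.imwrite('pics/w12.png',snapshot('wrist'))
"
```

```text
t 24.95 p [ 0.499  -0.2897  0.0729] x [-0.001  0.    -1.   ] y [ 0.321 -0.947 -0.001] yaw -71.25 F [ 0.3  0.  -0.5] open 0.0377 j [-0.62  0.1   1.93 -0.    1.12  0.62]
```

View pics/w12.png

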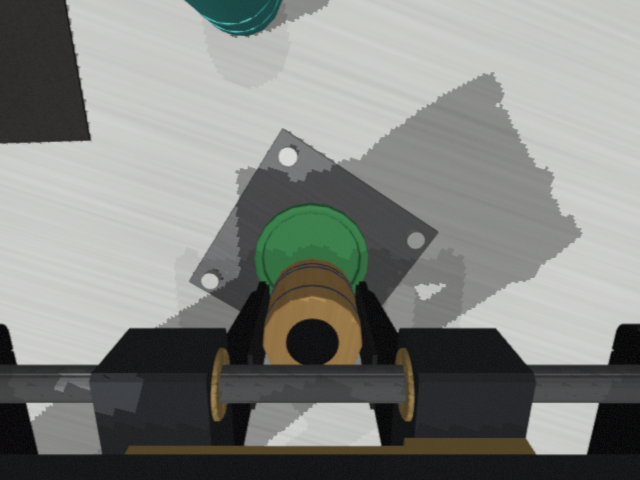

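```bash
python3 -c "
from m2 import *
p=np.array([.499,-.2897,.0729]);R=Ro.from_quat([-.697,-.115,.698,-.115]).as_matrix()
w=cv2.imread('pics/w12.png');hsv=cv2.cvtColor(w,cv2.COLOR_BGR2HSV);m=cv2.inRange(hsv,(50,90,30),(80,255,255));m[:190]=0;m[260:]=0;m[:,:220]=0;m[:,400:]=0
c=max(cv2.findContours(m,cv2.RETR_EXTERNAL,cv2.CHAIN_APPROX_NONE)[0],key=cv2.contourArea)[:,0]
c=c[c[:,1]<245]
P=np.array([wray(p,R,u,v,.009)[:2] for u,v in c])
s=(P[:,0]>-9)
# only outer upper arc: per column topmost
top={}
for (u,v),q in zip(c,P):
  if u not in top or v<top[u][0]: top[u]=(v,q)
Q=np.array([t[1] for t in top.values()])
print(fit(Q),len(Q))
from scipy.optimize import least_squares
print(least_squares(lambda x:np.hypot(*(Q-x).T)-.034,[.498,-.288]).x)
"
```

```text
(array([ 0.49773958, -0.28878308]), np.float64(0.03284824209300885)) 109
[ 0.49646651 -0.28921331]
```

Emit:
step_arm(
  motion=[
    {"rx": 0, "ry": 0, "rz": 0, "dx": 0, "dy": -0.1, "dz": -1.5, "hand": 0.1},
    {"rx": 0, "ry": 0, "rz": 0, "dx": 0, "dy": -0.1, "dz": -3, "hand": 0.1},
    {"rx": 0, "ry": 0, "rz": 0, "dx": 0, "dy": -0.1, "dz": -4.5, "hand": 0.1},
    {"rx": 0, "ry": 0, "rz": 0, "dx": 0, "dy": -0.1, "dz": -5.3, "hand": 0.1},
    {"rx": 0, "ry": 0, "rz": 0, "dx": 0, "dy": -0.1, "dz": -5.8, "hand": 0.1},
    {"rx": 0, "ry": 0, "rz": 0, "dx": 0, "dy": -0.1, "dz": -5.8, "hand": 0.1},
    {"rx": 0, "ry": 0, "rz": 0, "dx": 0, "dy": -0.1, "dz": -5.8, "hand": 0.3},
    {"rx": 0, "ry": 0, "rz": 0, "dx": 0, "dy": -0.1, "dz": -5.8, "hand": 0.5},
    {"rx": 0, "ry": 0, "rz": 0, "dx": 0, "dy": -0.1, "dz": -5.8, "hand": 0.8},
    {"rx": 0, "ry": 0, "rz": 0, "dx": 0, "dy": -0.1, "dz": -5.8, "hand": 1},
  ],
)

```text
time: 26.0
tool_pos: [0.4996, -0.2891, 0.0157]
tcp_rot: [0.698, 0.116, -0.697, 0.116]
ft_force: [-0.0, 1.2, 0.2]
opening: 0.0563
```

Emit:
step_arm(
  motion=[
    {"rx": 0, "ry": 0, "rz": 0, "dx": 0, "dy": 0, "dz": 0, "hand": 1},
    {"rx": 0, "ry": 0, "rz": 0, "dx": 0, "dy": 0, "dz": 1, "hand": 1},
    {"rx": 0, "ry": 0, "rz": 0, "dx": 0, "dy": 0, "dz": 4, "hand": 1},
    {"rx": 0, "ry": 0, "rz": 0, "dx": 0, "dy": 0, "dz": 8, "hand": 1},
    {"rx": 0, "ry": 0, "rz": 0, "dx": 0, "dy": 0, "dz": 12, "hand": 1},
    {"rx": 0, "ry": 0, "rz": 0, "dx": -3, "dy": 1, "dz": 15, "hand": 1},
    {"rx": 0, "ry": 0, "rz": 0, "dx": -6, "dy": 3, "dz": 18, "hand": 1},
    {"rx": 0, "ry": 0, "rz": 0, "dx": -8, "dy": 7, "dz": 18, "hand": 1},
    {"rx": 0, "ry": 0, "rz": 0, "dx": -8, "dy": 10, "dz": 18, "hand": 1},
    {"rx": 0, "ry": 0, "rz": 0, "dx": -8, "dy": 10, "dz": 18, "hand": 1},
  ],
)

```text
time: 27.0
tool_pos: [0.4191, -0.1868, 0.1969]
tcp_rot: [0.698, 0.117, -0.697, 0.117]
ft_force: [0.5, -0.3, 0.3]
opening: 0.0951
```

```bash
python3 -c "
from m2 import *
s,R=st();p=s['tool_pos'];w=snapshot('wrist');cv2.imwrite('pics/w13.png',w);t=snapshot('top')
a=w;cv2.imwrite('pics/top13.png',t)
"
```

```text
t 27.0 p [ 0.4191 -0.1868  0.1969] x [ 0.002 -0.001 -1.   ] y [ 0.326 -0.945  0.001] yaw -70.95 F [ 0.5 -0.3  0.3] open 0.0951 j [-0.54 -0.31  2.08  0.    1.37  0.7 ]
```

View pics/w13.png

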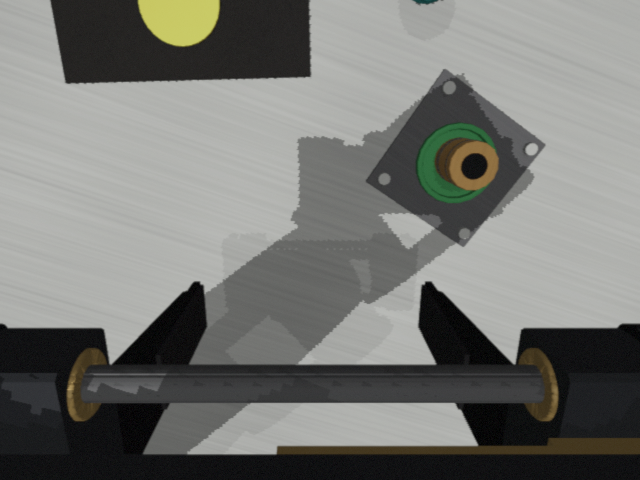

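View pics/top13.png

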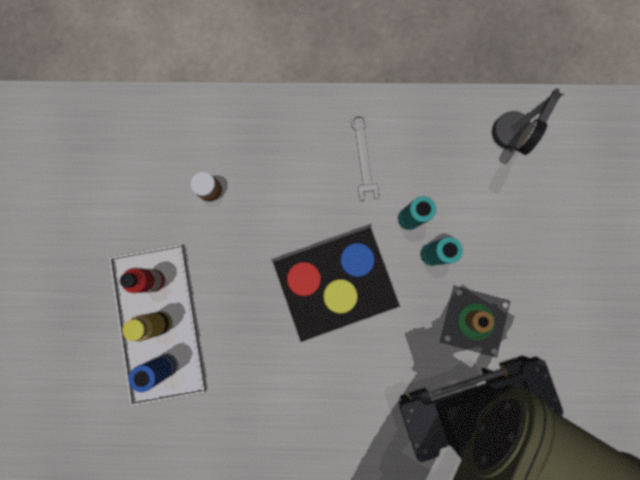

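Emit:
step_arm(
  motion=[
    {"rx": 0, "ry": 0, "rz": 0, "dx": 0, "dy": 2, "dz": 0, "hand": 1},
    {"rx": 0, "ry": 0, "rz": 0, "dx": 0, "dy": 5, "dz": 0, "hand": 1},
    {"rx": 0, "ry": 0, "rz": 0, "dx": 0, "dy": 9, "dz": 0, "hand": 1},
    {"rx": 0, "ry": 0, "rz": 0, "dx": 0, "dy": 13, "dz": 0, "hand": 1},
    {"rx": 0, "ry": 0, "rz": 0, "dx": 0, "dy": 17, "dz": 0, "hand": 1},
    {"rx": 0, "ry": 0, "rz": 0, "dx": 0, "dy": 21, "dz": 0, "hand": 1},
    {"rx": 0, "ry": 0, "rz": 0, "dx": 0, "dy": 25, "dz": 0, "hand": 1},
    {"rx": 0, "ry": 0, "rz": 0, "dx": 0, "dy": 29, "dz": 0, "hand": 1},
    {"rx": 0, "ry": 0, "rz": 0, "dx": 0, "dy": 33, "dz": 0, "hand": 1},
    {"rx": 0, "ry": 0, "rz": 0, "dx": 0, "dy": 37, "dz": 0, "hand": 1},
  ],
)

```text
time: 28.1
tool_pos: [0.4203, 0.1821, 0.1959]
tcp_rot: [0.698, 0.116, -0.697, 0.116]
ft_force: [1.3, 0.1, -1.2]
opening: 0.0947
```

Emit:
step_arm(
  motion=[
    {"rx": 0, "ry": 0, "rz": 0, "dx": -0.5, "dy": 3.5, "dz": 0, "hand": 1},
    {"rx": 0, "ry": 0, "rz": 0, "dx": -1, "dy": 6.5, "dz": 0, "hand": 1},
    {"rx": 0, "ry": 0, "rz": 0, "dx": -1.3, "dy": 9.2, "dz": 0, "hand": 1},
    {"rx": 0, "ry": 0, "rz": 0, "dx": -1.3, "dy": 10.7, "dz": 0, "hand": 1},
    {"rx": 0, "ry": 0, "rz": 0, "dx": -1.3, "dy": 10.7, "dz": -2, "hand": 1},
    {"rx": 0, "ry": 0, "rz": 0, "dx": -1.3, "dy": 10.7, "dz": -4, "hand": 1},
    {"rx": 0, "ry": 0, "rz": 0, "dx": -1.3, "dy": 10.7, "dz": -6, "hand": 1},
    {"rx": 0, "ry": 0, "rz": 0, "dx": -1.3, "dy": 10.7, "dz": -8, "hand": 1},
    {"rx": 0, "ry": 0, "rz": 0, "dx": -1.3, "dy": 10.7, "dz": -8, "hand": 1},
    {"rx": 0, "ry": 0, "rz": 0, "dx": -1.3, "dy": 10.7, "dz": -8, "hand": 1},
  ],
)

```text
time: 29.1
tool_pos: [0.4071, 0.2875, 0.1156]
tcp_rot: [-0.697, -0.116, 0.698, -0.116]
ft_force: [-0.6, 0.8, -0.0]
opening: 0.0956
```

Run:
```python
from m2 import *
st();cv2.imwrite('pics/w14.png',snapshot('wrist'))
a=cv2.imread('pics/top13.png');f=lambda u,v,z:ray('top',u,v,z)
cen(a,'red',(280,325,255,302),.005,f);cen(a,'yellow',(320,362,275,320),.005,f);cen(a,'blue',(335,380,238,280),.005,f)
```

```text
t 29.1 p [0.4071 0.2875 0.1156] x [-0.001 -0.001 -1.   ] y [ 0.323 -0.946  0.   ] yaw -71.16 F [-0.6  0.8 -0. ] open 0.0956 j [ 0.51 -0.13  2.08 -0.    1.2   1.75]
red [0.572  0.0334] r 0.0337 minEnc [0.5718 0.0335]
yellow [ 0.5403 -0.0361] r 0.0336 minEnc [ 0.5406 -0.0359]
blue [ 0.6097 -0.0678] r 0.0333 minEnc [ 0.6097 -0.0679]
```

View pics/w14.png

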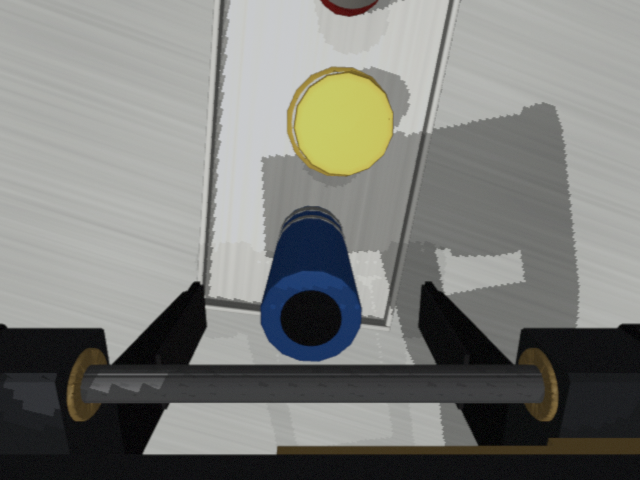

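```bash
python3 -c "
from m2 import *
p=np.array([.4071,.2875,.1156]);R=Ro.from_quat([-.697,-.116,.698,-.116]).as_matrix()
print(wray(p,R,311,317,.126),wray(p,R,340,121,.134))
"
```

```text
[0.40606922 0.28830226 0.126     ] [0.48495691 0.30447691 0.134     ]
```

Emit:
step_arm(
  motion=[
    {"rx": 0, "ry": 0, "rz": 0, "dx": 0, "dy": 0, "dz": -2, "hand": 1},
    {"rx": 0, "ry": 0, "rz": 0, "dx": 0, "dy": 0, "dz": -4, "hand": 1},
    {"rx": 0, "ry": 0, "rz": 0, "dx": 0, "dy": 0, "dz": -5, "hand": 1},
    {"rx": 0, "ry": 0, "rz": 0, "dx": 0, "dy": 0, "dz": -5, "hand": 0.8},
    {"rx": 0, "ry": 0, "rz": 0, "dx": 0, "dy": 0, "dz": -5, "hand": 0.6},
    {"rx": 0, "ry": 0, "rz": 0, "dx": 0, "dy": 0, "dz": -5, "hand": 0.45},
    {"rx": 0, "ry": 0, "rz": 0, "dx": 0, "dy": 0, "dz": -5, "hand": 0.3},
    {"rx": 0, "ry": 0, "rz": 0, "dx": 0, "dy": 0, "dz": -5, "hand": 0.2},
    {"rx": 0, "ry": 0, "rz": 0, "dx": 0, "dy": 0, "dz": -5, "hand": 0.2},
    {"rx": 0, "ry": 0, "rz": 0, "dx": 0, "dy": 0, "dz": -5, "hand": 0.2},
  ],
  squeeze=30,
)

```text
time: 30.15
tool_pos: [0.4065, 0.2881, 0.0658]
tcp_rot: [0.698, 0.116, -0.697, 0.116]
ft_force: [0.0, -0.6, -0.7]
opening: 0.0446
```

Emit:
step_arm(
  motion=[
    {"rx": 0, "ry": 0, "rz": 0, "dx": 0, "dy": 0, "dz": 0.5, "hand": 0.2},
    {"rx": 0, "ry": 0, "rz": 0, "dx": 0, "dy": 0, "dz": 2, "hand": 0.2},
    {"rx": 0, "ry": 0, "rz": 0, "dx": 0, "dy": 0, "dz": 3.5, "hand": 0.2},
    {"rx": 0, "ry": 0, "rz": 0, "dx": 0, "dy": -1, "dz": 5, "hand": 0.2},
    {"rx": 0, "ry": 0, "rz": 0, "dx": 1, "dy": -3, "dz": 5, "hand": 0.2},
    {"rx": 0, "ry": 0, "rz": 0, "dx": 2.5, "dy": -5.5, "dz": 5, "hand": 0.2},
    {"rx": 0, "ry": 0, "rz": 0, "dx": 4.2, "dy": -8.5, "dz": 5, "hand": 0.2},
    {"rx": 0, "ry": 0, "rz": 0, "dx": 6, "dy": -11.5, "dz": 5, "hand": 0.2},
    {"rx": 0, "ry": 0, "rz": 0, "dx": 7.8, "dy": -14.5, "dz": 5, "hand": 0.2},
    {"rx": 0, "ry": 0, "rz": 0, "dx": 9.6, "dy": -17.5, "dz": 5, "hand": 0.2},
  ],
)

```text
time: 31.15
tool_pos: [0.5037, 0.1119, 0.1175]
tcp_rot: [0.698, 0.116, -0.697, 0.116]
ft_force: [-0.3, 0.1, -3.2]
opening: 0.0438
```

Emit:
step_arm(
  motion=[
    {"rx": 0, "ry": 0, "rz": 0, "dx": 1.8, "dy": -3, "dz": 0, "hand": 0.2},
    {"rx": 0, "ry": 0, "rz": 0, "dx": 3.6, "dy": -6, "dz": 0, "hand": 0.2},
    {"rx": 0, "ry": 0, "rz": 0, "dx": 5.4, "dy": -9, "dz": 0, "hand": 0.2},
    {"rx": 0, "ry": 0, "rz": 0, "dx": 7.2, "dy": -12, "dz": 0, "hand": 0.2},
    {"rx": 0, "ry": 0, "rz": 0, "dx": 8.8, "dy": -14.8, "dz": 0, "hand": 0.2},
    {"rx": 0, "ry": 0, "rz": 0, "dx": 10, "dy": -17, "dz": 0, "hand": 0.2},
    {"rx": 0, "ry": 0, "rz": 0, "dx": 10.7, "dy": -18.1, "dz": 0, "hand": 0.2},
    {"rx": 0, "ry": 0, "rz": 0, "dx": 10.7, "dy": -18.1, "dz": -1, "hand": 0.2},
    {"rx": 0, "ry": 0, "rz": 0, "dx": 10.7, "dy": -18.1, "dz": -2, "hand": 0.2},
    {"rx": 0, "ry": 0, "rz": 0, "dx": 10.7, "dy": -18.1, "dz": -2, "hand": 0.2},
  ],
)

```text
time: 32.15
tool_pos: [0.6071, -0.0665, 0.0928]
tcp_rot: [-0.696, -0.117, 0.699, -0.116]
ft_force: [-0.1, 0.4, -2.3]
opening: 0.0438
```

Run:
```python
from m2 import *
st();cv2.imwrite('pics/w15.png',snapshot('wrist'))
```

```text
t 32.15 p [ 0.6071 -0.0665  0.0928] x [-0.005  0.001 -1.   ] y [ 0.325 -0.946 -0.003] yaw -71.04 F [-0.1  0.4 -2.3] open 0.0438 j [-0.2   0.15  1.84  0.    1.16  1.04]
```

View pics/w15.png

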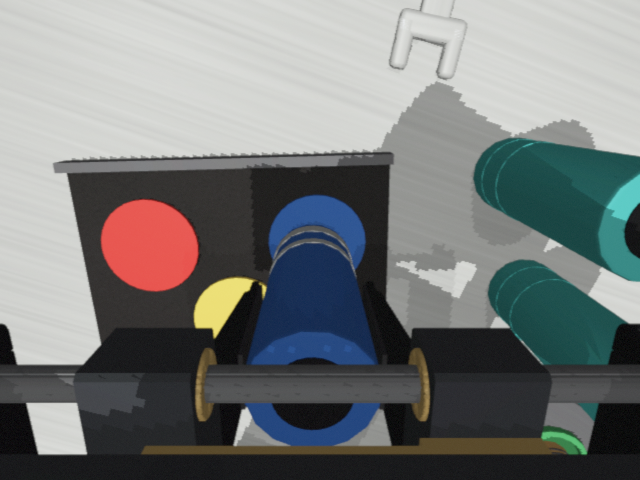

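Emit:
step_arm(
  motion=[
    {"rx": 0, "ry": 0, "rz": 0, "dx": 0, "dy": 0, "dz": 0, "hand": 0.2},
    {"rx": 0, "ry": 0, "rz": 0, "dx": 0, "dy": 0, "dz": -0.9, "hand": 0.2},
    {"rx": 0, "ry": 0, "rz": 0, "dx": 0, "dy": 0, "dz": -1.8, "hand": 0.2},
    {"rx": 0, "ry": 0, "rz": 0, "dx": 0, "dy": 0, "dz": -2.5, "hand": 0.2},
    {"rx": 0, "ry": 0, "rz": 0, "dx": 0, "dy": 0, "dz": -2.9, "hand": 0.2},
    {"rx": 0, "ry": 0, "rz": 0, "dx": 0, "dy": 0, "dz": -2.9, "hand": 0.2},
    {"rx": 0, "ry": 0, "rz": 0, "dx": 0, "dy": 0, "dz": -2.9, "hand": 0.4},
    {"rx": 0, "ry": 0, "rz": 0, "dx": 0, "dy": 0, "dz": -2.9, "hand": 0.6},
    {"rx": 0, "ry": 0, "rz": 0, "dx": 0, "dy": 0, "dz": -2.9, "hand": 0.8},
    {"rx": 0, "ry": 0, "rz": 0, "dx": 0, "dy": 0, "dz": -2.9, "hand": 1},
  ],
)

```text
time: 33.2
tool_pos: [0.6097, -0.0681, 0.0668]
tcp_rot: [0.698, 0.116, -0.697, 0.116]
ft_force: [0.1, -0.0, -0.2]
opening: 0.0622
```

Emit:
step_arm(
  motion=[
    {"rx": 0, "ry": 0, "rz": 0, "dx": 0, "dy": 0, "dz": 0, "hand": 1},
    {"rx": 0, "ry": 0, "rz": 0, "dx": 0, "dy": 0, "dz": 1, "hand": 1},
    {"rx": 0, "ry": 0, "rz": 0, "dx": 0, "dy": 0, "dz": 4, "hand": 1},
    {"rx": 0, "ry": 0, "rz": 0, "dx": 0, "dy": 0, "dz": 8, "hand": 1},
    {"rx": 0, "ry": 0, "rz": 0, "dx": 0, "dy": 0, "dz": 12, "hand": 1},
    {"rx": 0, "ry": 0, "rz": 0, "dx": -2.5, "dy": 3, "dz": 13, "hand": 1},
    {"rx": 0, "ry": 0, "rz": 0, "dx": -5, "dy": 7, "dz": 13, "hand": 1},
    {"rx": 0, "ry": 0, "rz": 0, "dx": -6.4, "dy": 11, "dz": 13, "hand": 1},
    {"rx": 0, "ry": 0, "rz": 0, "dx": -8, "dy": 15, "dz": 13, "hand": 1},
    {"rx": 0, "ry": 0, "rz": 0, "dx": -9.4, "dy": 19, "dz": 13, "hand": 1},
  ],
)

```text
time: 34.2
tool_pos: [0.5147, 0.1234, 0.1978]
tcp_rot: [0.698, 0.116, -0.697, 0.116]
ft_force: [0.9, 0.1, -0.1]
opening: 0.0953
```

Run:
```python
from m2 import *
st();cv2.imwrite('pics/w16.png',snapshot('wrist'))
t=snapshot('top');cv2.imwrite('pics/t16.png',cv2.resize(t[200:380,90:410],None,fx=2.5,fy=2.5))
```

```text
t 34.2 p [0.5147 0.1234 0.1978] x [ 0.002  0.    -1.   ] y [ 0.323 -0.946  0.   ] yaw -71.13 F [ 0.9  0.1 -0.1] open 0.0953 j [ 0.13 -0.14  1.94  0.    1.34  1.38]
```

View pics/t16.png

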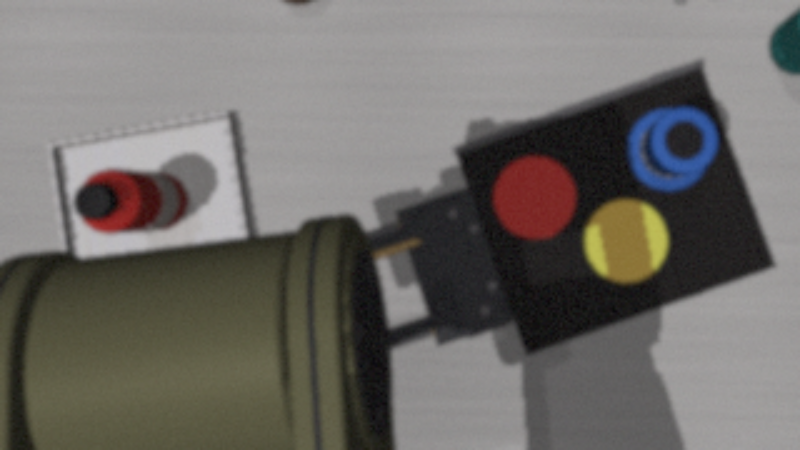

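View pics/w16.png

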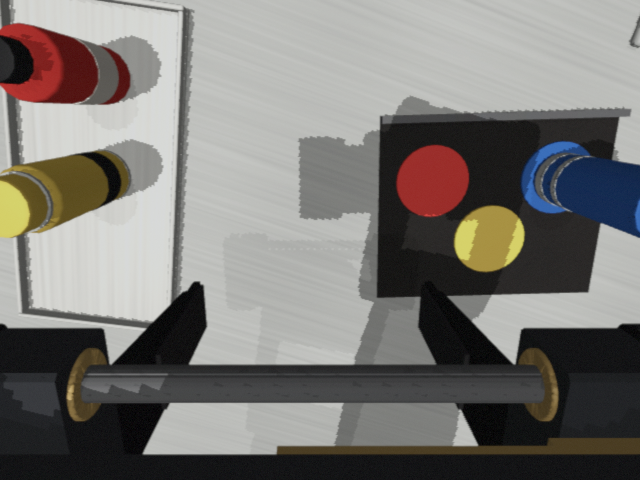

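Emit:
step_arm(
  motion=[
    {"rx": 0, "ry": 0, "rz": 0, "dx": -0.8, "dy": 4, "dz": 0, "hand": 1},
    {"rx": 0, "ry": 0, "rz": 0, "dx": -1.5, "dy": 8, "dz": 0, "hand": 1},
    {"rx": 0, "ry": 0, "rz": 0, "dx": -2.2, "dy": 12, "dz": 0, "hand": 1},
    {"rx": 0, "ry": 0, "rz": 0, "dx": -2.8, "dy": 16, "dz": 0, "hand": 1},
    {"rx": 0, "ry": 0, "rz": 0, "dx": -3, "dy": 18.1, "dz": 0, "hand": 1},
    {"rx": 0, "ry": 0, "rz": 0, "dx": -3, "dy": 18.1, "dz": -2, "hand": 1},
    {"rx": 0, "ry": 0, "rz": 0, "dx": -3, "dy": 18.1, "dz": -5, "hand": 1},
    {"rx": 0, "ry": 0, "rz": 0, "dx": -3, "dy": 18.1, "dz": -8, "hand": 1},
    {"rx": 0, "ry": 0, "rz": 0, "dx": -3, "dy": 18.1, "dz": -8, "hand": 1},
    {"rx": 0, "ry": 0, "rz": 0, "dx": -3, "dy": 18.1, "dz": -8, "hand": 1},
  ],
)

```text
time: 35.3
tool_pos: [0.4859, 0.3026, 0.1171]
tcp_rot: [-0.697, -0.116, 0.698, -0.116]
ft_force: [0.7, 0.0, 0.5]
opening: 0.0951
```

Run:
```python
from m2 import *
s,R=st();w=snapshot('wrist');cv2.imwrite('pics/w17.png',w)
```

```text
t 35.3 p [0.4859 0.3026 0.1171] x [-0. -0. -1.] y [ 0.323 -0.946  0.   ] yaw -71.14 F [0.7 0.  0.5] open 0.0951 j [ 0.46  0.04  1.91 -0.    1.19  1.7 ]
```

View pics/w17.png

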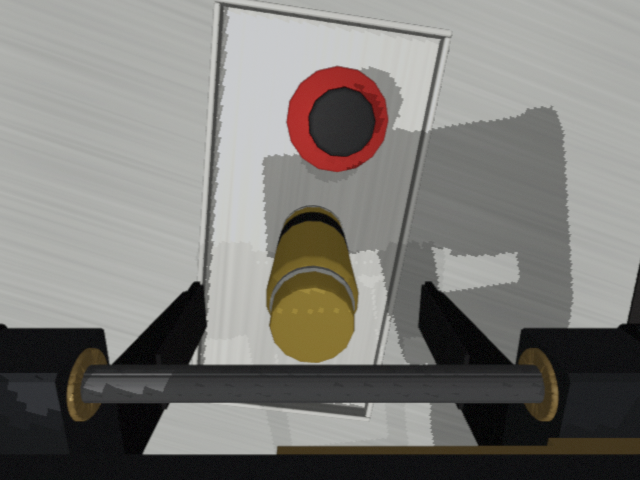

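```bash
python3 -c "
from m2 import *
p=np.array([.4859,.3026,.1171]);R=Ro.from_quat([-.697,-.116,.698,-.116]).as_matrix()
print(wray(p,R,312,324,.134),wray(p,R,341,121,.130))
"
```

```text
[0.48523561 0.30308058 0.134     ] [0.5638532  0.31885703 0.13      ]
```

Emit:
step_arm(
  motion=[
    {"rx": 0, "ry": 0, "rz": 0, "dx": 0, "dy": 0, "dz": -2, "hand": 1},
    {"rx": 0, "ry": 0, "rz": 0, "dx": 0, "dy": 0, "dz": -4, "hand": 1},
    {"rx": 0, "ry": 0, "rz": 0, "dx": 0, "dy": 0, "dz": -5.1, "hand": 1},
    {"rx": 0, "ry": 0, "rz": 0, "dx": 0, "dy": 0, "dz": -5.1, "hand": 0.8},
    {"rx": 0, "ry": 0, "rz": 0, "dx": 0, "dy": 0, "dz": -5.1, "hand": 0.6},
    {"rx": 0, "ry": 0, "rz": 0, "dx": 0, "dy": 0, "dz": -5.1, "hand": 0.45},
    {"rx": 0, "ry": 0, "rz": 0, "dx": 0, "dy": 0, "dz": -5.1, "hand": 0.3},
    {"rx": 0, "ry": 0, "rz": 0, "dx": 0, "dy": 0, "dz": -5.1, "hand": 0.2},
    {"rx": 0, "ry": 0, "rz": 0, "dx": 0, "dy": 0, "dz": -5.1, "hand": 0.2},
    {"rx": 0, "ry": 0, "rz": 0, "dx": 0, "dy": 0, "dz": -5.1, "hand": 0.2},
  ],
  squeeze=30,
)

```text
time: 36.35
tool_pos: [0.4855, 0.3031, 0.0658]
tcp_rot: [0.698, 0.116, -0.697, 0.116]
ft_force: [-0.5, 0.0, 1.2]
opening: 0.0446
```

Emit:
step_arm(
  motion=[
    {"rx": 0, "ry": 0, "rz": 0, "dx": 0, "dy": 0, "dz": 0.5, "hand": 0.2},
    {"rx": 0, "ry": 0, "rz": 0, "dx": 0, "dy": 0, "dz": 2, "hand": 0.2},
    {"rx": 0, "ry": 0, "rz": 0, "dx": 0, "dy": 0, "dz": 3.5, "hand": 0.2},
    {"rx": 0, "ry": 0, "rz": 0, "dx": 0, "dy": -1, "dz": 5, "hand": 0.2},
    {"rx": 0, "ry": 0, "rz": 0, "dx": 0.5, "dy": -3, "dz": 5, "hand": 0.2},
    {"rx": 0, "ry": 0, "rz": 0, "dx": 1, "dy": -5.5, "dz": 5, "hand": 0.2},
    {"rx": 0, "ry": 0, "rz": 0, "dx": 1.5, "dy": -8.5, "dz": 5, "hand": 0.2},
    {"rx": 0, "ry": 0, "rz": 0, "dx": 2, "dy": -11.5, "dz": 5, "hand": 0.2},
    {"rx": 0, "ry": 0, "rz": 0, "dx": 2.5, "dy": -14.5, "dz": 5, "hand": 0.2},
    {"rx": 0, "ry": 0, "rz": 0, "dx": 3, "dy": -17.5, "dz": 5, "hand": 0.2},
  ],
)

```text
time: 37.35
tool_pos: [0.5159, 0.1264, 0.1174]
tcp_rot: [0.698, 0.116, -0.697, 0.116]
ft_force: [0.7, 0.1, -1.1]
opening: 0.0433
```

Emit:
step_arm(
  motion=[
    {"rx": 0, "ry": 0, "rz": 0, "dx": 0.5, "dy": -3, "dz": 0, "hand": 0.2},
    {"rx": 0, "ry": 0, "rz": 0, "dx": 1, "dy": -6, "dz": 0, "hand": 0.2},
    {"rx": 0, "ry": 0, "rz": 0, "dx": 1.5, "dy": -9, "dz": 0, "hand": 0.2},
    {"rx": 0, "ry": 0, "rz": 0, "dx": 2, "dy": -12, "dz": 0, "hand": 0.2},
    {"rx": 0, "ry": 0, "rz": 0, "dx": 2.3, "dy": -14.5, "dz": 0, "hand": 0.2},
    {"rx": 0, "ry": 0, "rz": 0, "dx": 2.5, "dy": -16.2, "dz": 0, "hand": 0.2},
    {"rx": 0, "ry": 0, "rz": 0, "dx": 2.5, "dy": -16.4, "dz": -1, "hand": 0.2},
    {"rx": 0, "ry": 0, "rz": 0, "dx": 2.5, "dy": -16.4, "dz": -2, "hand": 0.2},
    {"rx": 0, "ry": 0, "rz": 0, "dx": 2.5, "dy": -16.4, "dz": -2, "hand": 0.2},
    {"rx": 0, "ry": 0, "rz": 0, "dx": 2.5, "dy": -16.4, "dz": -2, "hand": 0.2},
  ],
)

```text
time: 38.35
tool_pos: [0.5397, -0.035, 0.0949]
tcp_rot: [-0.697, -0.117, 0.698, -0.116]
ft_force: [-0.2, -0.6, -0.8]
opening: 0.0435
```

Run:
```python
from m2 import *
st();cv2.imwrite('pics/w18.png',snapshot('wrist'))
```

```text
t 38.35 p [ 0.5397 -0.035   0.0949] x [-0.002  0.    -1.   ] y [ 0.325 -0.946 -0.001] yaw -71.04 F [-0.2 -0.6 -0.8] open 0.0435 j [-0.16 -0.01  2.    0.    1.15  1.08]
```

View pics/w18.png

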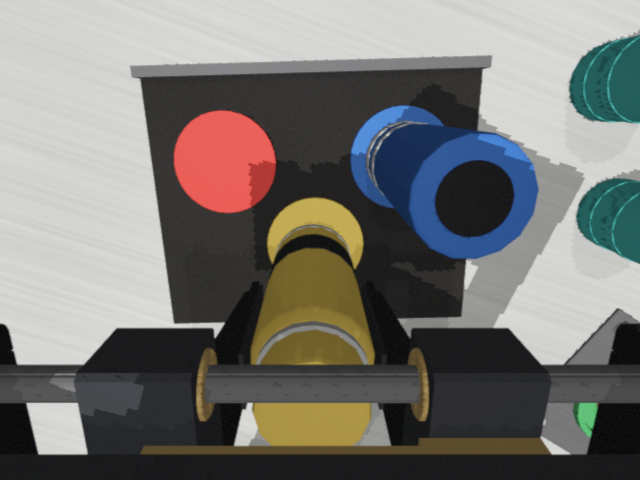

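Emit:
step_arm(
  motion=[
    {"rx": 0, "ry": 0, "rz": 0, "dx": 0, "dy": 0, "dz": 0, "hand": 0.2},
    {"rx": 0, "ry": 0, "rz": 0, "dx": 0, "dy": 0, "dz": -0.9, "hand": 0.2},
    {"rx": 0, "ry": 0, "rz": 0, "dx": 0, "dy": 0, "dz": -1.8, "hand": 0.2},
    {"rx": 0, "ry": 0, "rz": 0, "dx": 0, "dy": 0, "dz": -2.5, "hand": 0.2},
    {"rx": 0, "ry": 0, "rz": 0, "dx": 0, "dy": 0, "dz": -2.9, "hand": 0.2},
    {"rx": 0, "ry": 0, "rz": 0, "dx": 0, "dy": 0, "dz": -2.9, "hand": 0.2},
    {"rx": 0, "ry": 0, "rz": 0, "dx": 0, "dy": 0, "dz": -2.9, "hand": 0.4},
    {"rx": 0, "ry": 0, "rz": 0, "dx": 0, "dy": 0, "dz": -2.9, "hand": 0.6},
    {"rx": 0, "ry": 0, "rz": 0, "dx": 0, "dy": 0, "dz": -2.9, "hand": 0.8},
    {"rx": 0, "ry": 0, "rz": 0, "dx": 0, "dy": 0, "dz": -2.9, "hand": 1},
  ],
)

```text
time: 39.4
tool_pos: [0.5406, -0.036, 0.0667]
tcp_rot: [0.698, 0.116, -0.697, 0.116]
ft_force: [-1.0, -0.0, 0.6]
opening: 0.0622
```

Emit:
step_arm(
  motion=[
    {"rx": 0, "ry": 0, "rz": 0, "dx": 0, "dy": 0, "dz": 0, "hand": 1},
    {"rx": 0, "ry": 0, "rz": 0, "dx": 0, "dy": 0, "dz": 1, "hand": 1},
    {"rx": 0, "ry": 0, "rz": 0, "dx": 0, "dy": 0, "dz": 4, "hand": 1},
    {"rx": 0, "ry": 0, "rz": 0, "dx": 0, "dy": 0, "dz": 8, "hand": 1},
    {"rx": 0, "ry": 0, "rz": 0, "dx": 0, "dy": 0, "dz": 12, "hand": 1},
    {"rx": 0, "ry": 0, "rz": 0, "dx": 0, "dy": 3, "dz": 13, "hand": 1},
    {"rx": 0, "ry": 0, "rz": 0, "dx": 0, "dy": 7, "dz": 13, "hand": 1},
    {"rx": 0, "ry": 0, "rz": 0, "dx": 0, "dy": 11, "dz": 13, "hand": 1},
    {"rx": 0, "ry": 0, "rz": 0, "dx": 0, "dy": 15, "dz": 13, "hand": 1},
    {"rx": 0, "ry": 0, "rz": 0, "dx": 0, "dy": 19, "dz": 13, "hand": 1},
  ],
)

```text
time: 40.4
tool_pos: [0.5405, 0.1556, 0.1979]
tcp_rot: [0.698, 0.116, -0.697, 0.116]
ft_force: [0.9, -0.5, -0.4]
opening: 0.0948
```

Emit:
step_arm(
  motion=[
    {"rx": 0, "ry": 0, "rz": 0, "dx": 0.8, "dy": 4, "dz": 0, "hand": 1},
    {"rx": 0, "ry": 0, "rz": 0, "dx": 1.5, "dy": 8, "dz": 0, "hand": 1},
    {"rx": 0, "ry": 0, "rz": 0, "dx": 2, "dy": 12, "dz": 0, "hand": 1},
    {"rx": 0, "ry": 0, "rz": 0, "dx": 2.4, "dy": 15, "dz": 0, "hand": 1},
    {"rx": 0, "ry": 0, "rz": 0, "dx": 2.5, "dy": 16.4, "dz": 0, "hand": 1},
    {"rx": 0, "ry": 0, "rz": 0, "dx": 2.5, "dy": 16.4, "dz": -2, "hand": 1},
    {"rx": 0, "ry": 0, "rz": 0, "dx": 2.5, "dy": 16.4, "dz": -5, "hand": 1},
    {"rx": 0, "ry": 0, "rz": 0, "dx": 2.5, "dy": 16.4, "dz": -8, "hand": 1},
    {"rx": 0, "ry": 0, "rz": 0, "dx": 2.5, "dy": 16.4, "dz": -8, "hand": 1},
    {"rx": 0, "ry": 0, "rz": 0, "dx": 2.5, "dy": 16.4, "dz": -8, "hand": 1},
  ],
)

```text
time: 41.4
tool_pos: [0.5654, 0.3174, 0.1169]
tcp_rot: [-0.697, -0.116, 0.698, -0.116]
ft_force: [0.8, 0.7, 0.5]
opening: 0.0949
```

Run:
```python
from m2 import *
st();cv2.imwrite('pics/w19.png',snapshot('wrist'))
t=snapshot('top');cv2.imwrite('pics/t19.png',cv2.resize(t[200:380,90:410],None,fx=2.5,fy=2.5))
```

```text
t 41.4 p [0.5654 0.3174 0.1169] x [-0.001 -0.001 -1.   ] y [ 0.323 -0.946  0.   ] yaw -71.14 F [0.8 0.7 0.5] open 0.0949 j [ 0.43  0.2   1.74 -0.    1.21  1.67]
```

View pics/t19.png

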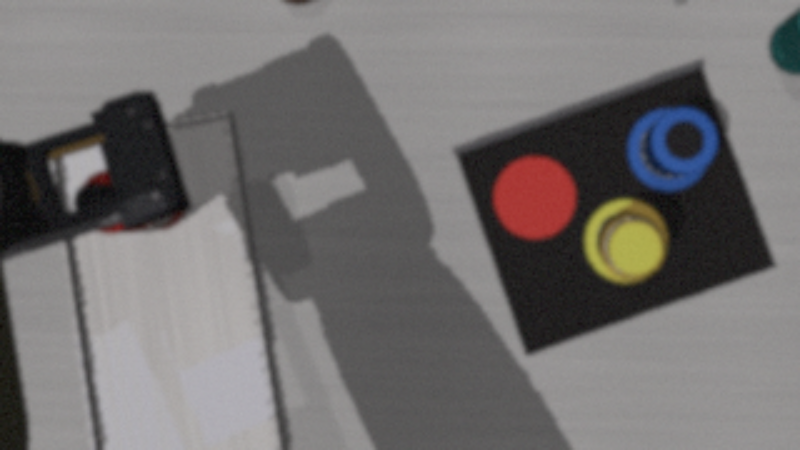

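View pics/w19.png

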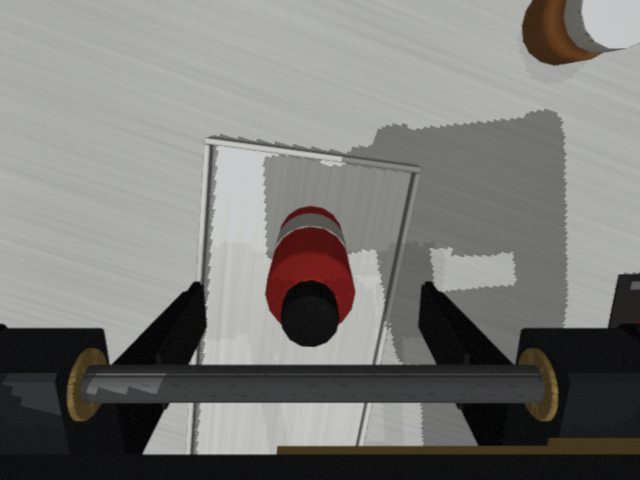

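Emit:
step_arm(
  motion=[
    {"rx": 0, "ry": 0, "rz": 0, "dx": 0, "dy": 0, "dz": -2, "hand": 1},
    {"rx": 0, "ry": 0, "rz": 0, "dx": 0, "dy": 0, "dz": -4, "hand": 1},
    {"rx": 0, "ry": 0, "rz": 0, "dx": 0, "dy": 0, "dz": -5.1, "hand": 1},
    {"rx": 0, "ry": 0, "rz": 0, "dx": 0, "dy": 0, "dz": -5.1, "hand": 0.8},
    {"rx": 0, "ry": 0, "rz": 0, "dx": 0, "dy": 0, "dz": -5.1, "hand": 0.6},
    {"rx": 0, "ry": 0, "rz": 0, "dx": 0, "dy": 0, "dz": -5.1, "hand": 0.45},
    {"rx": 0, "ry": 0, "rz": 0, "dx": 0, "dy": 0, "dz": -5.1, "hand": 0.3},
    {"rx": 0, "ry": 0, "rz": 0, "dx": 0, "dy": 0, "dz": -5.1, "hand": 0.2},
    {"rx": 0, "ry": 0, "rz": 0, "dx": 0, "dy": 0, "dz": -5.1, "hand": 0.2},
    {"rx": 0, "ry": 0, "rz": 0, "dx": 0, "dy": 0, "dz": -5.1, "hand": 0.2},
  ],
  squeeze=30,
)

```text
time: 42.5
tool_pos: [0.5655, 0.3181, 0.0658]
tcp_rot: [0.698, 0.116, -0.697, 0.116]
ft_force: [-1.2, 1.1, 1.1]
opening: 0.0446
```

Emit:
step_arm(
  motion=[
    {"rx": 0, "ry": 0, "rz": 0, "dx": 0, "dy": 0, "dz": 0.5, "hand": 0.2},
    {"rx": 0, "ry": 0, "rz": 0, "dx": 0, "dy": 0, "dz": 2, "hand": 0.2},
    {"rx": 0, "ry": 0, "rz": 0, "dx": 0, "dy": 0, "dz": 3.5, "hand": 0.2},
    {"rx": 0, "ry": 0, "rz": 0, "dx": 0, "dy": -1, "dz": 5, "hand": 0.2},
    {"rx": 0, "ry": 0, "rz": 0, "dx": 0.5, "dy": -3, "dz": 5, "hand": 0.2},
    {"rx": 0, "ry": 0, "rz": 0, "dx": 0.6, "dy": -5.5, "dz": 5, "hand": 0.2},
    {"rx": 0, "ry": 0, "rz": 0, "dx": 0.6, "dy": -8.5, "dz": 5, "hand": 0.2},
    {"rx": 0, "ry": 0, "rz": 0, "dx": 0.6, "dy": -11.5, "dz": 5, "hand": 0.2},
    {"rx": 0, "ry": 0, "rz": 0, "dx": 0.6, "dy": -14.5, "dz": 5, "hand": 0.2},
    {"rx": 0, "ry": 0, "rz": 0, "dx": 0.6, "dy": -17.5, "dz": 5, "hand": 0.2},
  ],
)

```text
time: 43.5
tool_pos: [0.5718, 0.1413, 0.1174]
tcp_rot: [0.698, 0.116, -0.697, 0.116]
ft_force: [-0.1, 0.3, -2.7]
opening: 0.0436
```

Emit:
step_arm(
  motion=[
    {"rx": 0, "ry": 0, "rz": 0, "dx": 0.1, "dy": -2.5, "dz": 0, "hand": 0.2},
    {"rx": 0, "ry": 0, "rz": 0, "dx": 0.1, "dy": -5, "dz": 0, "hand": 0.2},
    {"rx": 0, "ry": 0, "rz": 0, "dx": 0.1, "dy": -7.2, "dz": 0, "hand": 0.2},
    {"rx": 0, "ry": 0, "rz": 0, "dx": 0.1, "dy": -9, "dz": 0, "hand": 0.2},
    {"rx": 0, "ry": 0, "rz": 0, "dx": 0.1, "dy": -10.4, "dz": 0, "hand": 0.2},
    {"rx": 0, "ry": 0, "rz": 0, "dx": 0.1, "dy": -11, "dz": 0, "hand": 0.2},
    {"rx": 0, "ry": 0, "rz": 0, "dx": 0.1, "dy": -11, "dz": -1, "hand": 0.2},
    {"rx": 0, "ry": 0, "rz": 0, "dx": 0.1, "dy": -11, "dz": -2, "hand": 0.2},
    {"rx": 0, "ry": 0, "rz": 0, "dx": 0.1, "dy": -11, "dz": -2, "hand": 0.2},
    {"rx": 0, "ry": 0, "rz": 0, "dx": 0.1, "dy": -11, "dz": -2, "hand": 0.2},
  ],
)

```text
time: 44.5
tool_pos: [0.5718, 0.0337, 0.0945]
tcp_rot: [-0.697, -0.117, 0.698, -0.116]
ft_force: [-1.3, -0.3, -1.7]
opening: 0.0435
```

Run:
```python
from m2 import *
st();cv2.imwrite('pics/w20.png',snapshot('wrist'))
```

```text
t 44.5 p [0.5718 0.0337 0.0945] x [-0.002  0.    -1.   ] y [ 0.325 -0.946 -0.001] yaw -71.05 F [-1.3 -0.3 -1.7] open 0.0435 j [-0.03  0.06  1.93  0.    1.15  1.21]
```

View pics/w20.png

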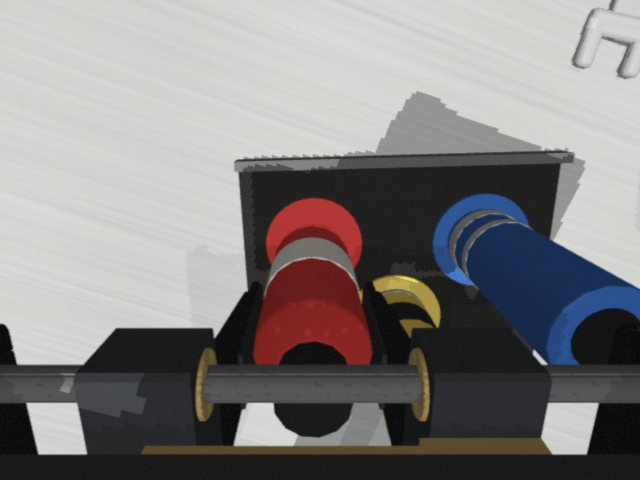

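Emit:
step_arm(
  motion=[
    {"rx": 0, "ry": 0, "rz": 0, "dx": 0, "dy": 0, "dz": 0, "hand": 0.2},
    {"rx": 0, "ry": 0, "rz": 0, "dx": 0, "dy": 0, "dz": -0.9, "hand": 0.2},
    {"rx": 0, "ry": 0, "rz": 0, "dx": 0, "dy": 0, "dz": -1.8, "hand": 0.2},
    {"rx": 0, "ry": 0, "rz": 0, "dx": 0, "dy": 0, "dz": -2.5, "hand": 0.2},
    {"rx": 0, "ry": 0, "rz": 0, "dx": 0, "dy": 0, "dz": -2.9, "hand": 0.2},
    {"rx": 0, "ry": 0, "rz": 0, "dx": 0, "dy": 0, "dz": -2.9, "hand": 0.2},
    {"rx": 0, "ry": 0, "rz": 0, "dx": 0, "dy": 0, "dz": -2.9, "hand": 0.4},
    {"rx": 0, "ry": 0, "rz": 0, "dx": 0, "dy": 0, "dz": -2.9, "hand": 0.6},
    {"rx": 0, "ry": 0, "rz": 0, "dx": 0, "dy": 0, "dz": -2.9, "hand": 0.8},
    {"rx": 0, "ry": 0, "rz": 0, "dx": 0, "dy": 0, "dz": -2.9, "hand": 0.9},
  ],
)

```text
time: 45.55
tool_pos: [0.5727, 0.0329, 0.0669]
tcp_rot: [0.698, 0.116, -0.697, 0.116]
ft_force: [-0.6, -1.3, -0.1]
opening: 0.0628
```

Emit:
step_arm(
  motion=[
    {"rx": 0, "ry": 0, "rz": 0, "dx": 0, "dy": 0, "dz": 0, "hand": 0.9},
    {"rx": 0, "ry": 0, "rz": 0, "dx": 0, "dy": 0, "dz": 1, "hand": 0.9},
    {"rx": 0, "ry": 0, "rz": 0, "dx": 0, "dy": 0, "dz": 4, "hand": 0.9},
    {"rx": 0, "ry": 0, "rz": 0, "dx": 0, "dy": 0, "dz": 8, "hand": 0.9},
    {"rx": 0, "ry": 0, "rz": 0, "dx": 0, "dy": 0, "dz": 12, "hand": 0.9},
    {"rx": 0, "ry": 0, "rz": 0, "dx": -2, "dy": 3, "dz": 13, "hand": 0.9},
    {"rx": 0, "ry": 0, "rz": 0, "dx": -5, "dy": 6, "dz": 15, "hand": 0.9},
    {"rx": 0, "ry": 0, "rz": 0, "dx": -8, "dy": 9, "dz": 15, "hand": 0.9},
    {"rx": 0, "ry": 0, "rz": 0, "dx": -11, "dy": 12, "dz": 15, "hand": 0.9},
    {"rx": 0, "ry": 0, "rz": 0, "dx": -11, "dy": 12, "dz": 15, "hand": 0.9},
  ],
)

```text
time: 46.55
tool_pos: [0.4601, 0.1556, 0.2178]
tcp_rot: [0.698, 0.118, -0.697, 0.117]
ft_force: [0.3, 1.1, -0.5]
opening: 0.0857
```

Run:
```python
from m2 import *
s,R=st();w=snapshot('wrist');cv2.imwrite('pics/w21.png',w)
t=snapshot('top');cv2.imwrite('pics/topend.png',t);cv2.imwrite('pics/t21.png',cv2.resize(t[210:360,260:420],None,fx=4,fy=4))
cv2.imwrite('pics/s21.png',snapshot('side'))
np.save('pose.npy',np.r_[s['tool_pos'],s['tcp_rot']])
```

```text
t 46.55 p [0.4601 0.1556 0.2178] x [ 0.001  0.001 -1.   ] y [ 0.328 -0.945 -0.001] yaw -70.85 F [ 0.3  1.1 -0.5] open 0.0857 j [ 0.21 -0.25  2.    0.    1.39  1.45]
```

View pics/w21.png

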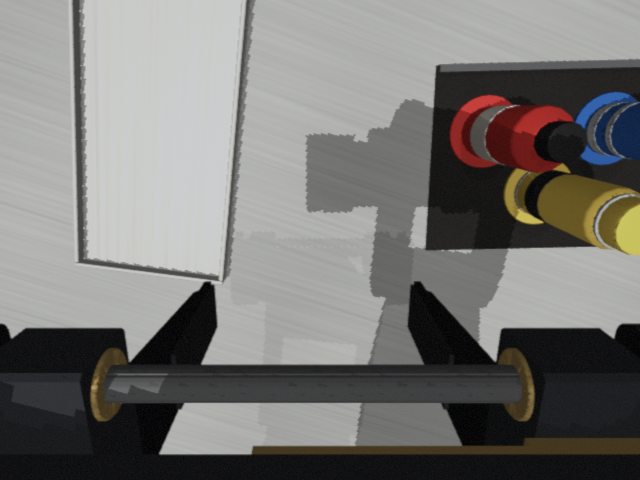

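View pics/t21.png

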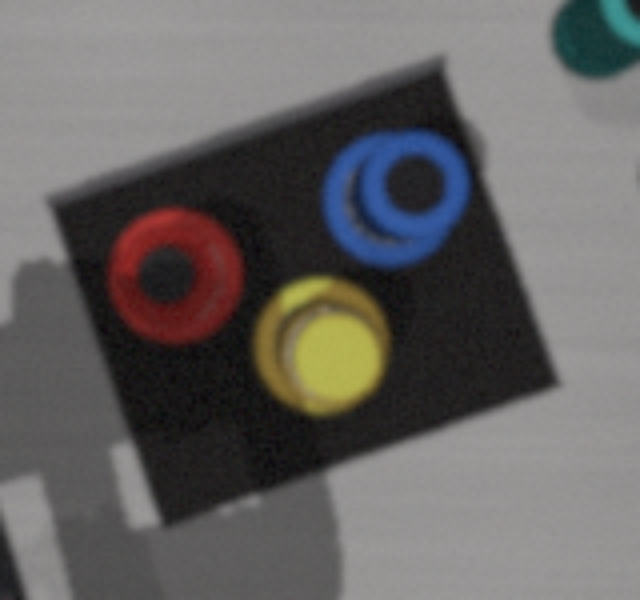

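View pics/s21.png

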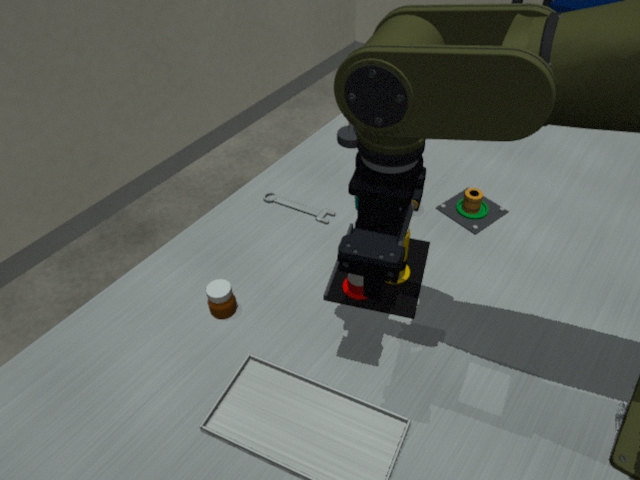

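Run:
```python
from m2 import *
for n,u,v,z,p in [('r',166,274,.131,(.5718,.0334)),('y',338,353,.135,(.5402,-.0361)),('b',416,185,.127,(.6097,-.0678))]:
    X=ray('top',260+u/4,210+v/4,z)[:2];print(n,X.round(4),((X-p)*1000).round(1))
```

```text
r [0.5714 0.0326] [-0.4 -0.8]
y [ 0.5409 -0.0369] [ 0.7 -0.8]
b [ 0.6091 -0.0684] [-0.6 -0.6]
```

All three are within about 1 mm of their pad centres, the nut is in the nest, the jar has not moved and the gripper is clear of everything. Handing in.

```bash
python3 -c "
from plant import close_job
print(close_job())"
```

```text
the job is handed in; nothing more can be done
None
```

The job is done and handed in at about 47 s of the 141 s allowed; no verdict was reported.

I moved the red bottle, then the yellow can, then the blue sleeve into the tray, where all three stood upright together. I then set the nut in the green nest and put the things back in the order blue, yellow, red, each upright on its own pad.

- **Tall things:** the last top view shows each one about 1 mm from the middle of its pad, within the roughly 2 mm calibration error.
- **Nut:** it stands upright inside the nest in the wrist, top and side views. I estimated it at about 1 mm from the centre just before release and did not measure it again afterwards.
- **Other things:** the amber jar is where it started, and I saw nothing knocked over.
- **Forces:** wrist force readings at the end of each move stayed under about 4 N, and the gripper is clear of everything.

No check failed. One disagreed slightly: at the start the yellow cap appeared 2–4 mm off its pad's centre. After the pads were empty I re-measured them and used those centres for placing.

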